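# Pass a washed instrument cassette through the two-door transfer hatch

## Robot

A 6-joint arm with a two-finger parallel gripper is mounted at the origin on the work surface. World frame = base frame: x ahead of the robot, y to its left, z up, the work surface at z = 0. Lengths are in m, angles in degrees, forces in N, time in s.
With the tool pointing down it reaches from about 0.35 to 0.875 m from the base axis. Payload 4.2 kg.
Tool frame: the origin (TCP) lies on the centre line of the jaws, within the pads' length; the fingertips stand 25 mm ahead of it and the grasp point (between the pads) lies 6 mm ahead of it; y points along the fingers, z is the direction in which the jaws open and shut, and the axes are right-handed (so a half turn about y gives the same grasp; the last joint's range is limited). The gripper opens to 85 mm and grips with 20 to 120 N. Pads are 22 mm wide; open, the fingers measure 114 mm over their backs; the gripper's body (76 mm by 85 mm) begins 54 mm behind the grasp point. The pads swing forward as they close: fully open they stand 13 mm farther back than shut.
Start: joints at [-54.626, 22.042, 0.453, 0, -68.411, -14.817], TCP at [0.219, -0.585, 0.256] pointing down, gripper open.
Joint ranges: [-179.83, 179.83], [-69.29, 118.12], [-61.27, 80.66], [-181.25, 117.63], [-171.15, -9.14], [-177.46, 177.46]. Speed limits (degrees/s): [159.86, 159.86, 180, 180, 180, 180].

## Interface

Orientations are given as a 3x3 rotation matrix whose columns are the frame's x, y, z axes.
In Python, from workcell import status, optics, env gives the robot as it stands.
- The arm moves only by the tool play_rows, never from a script. Its argument "rows" is a list of rows, each a list of 7 numbers: the shift along the tool's x, y, z in mm, then the turn, a rotation vector about the tool's x, y, z in degrees, then the closure in counts, from 0 (fully open) to 255 (shut). A call has 1 to 8 rows; each row is the pose to reach, as a shift and turn from the pose measured when the call began, along the tool's axes at that moment; what a row does not reach only later rows make up. A row lasts 1/12 s, in which the tool goes at most 41.7 mm and 7.16 degrees, less where a joint would pass 70% of its speed; a pose out of reach is approached as far as the arm can. A call with a gripper value outside its range is refused whole. The fingers move at their own pace and stop on an object; "force" is the grip in N (left out, the last holds). Time passes only in rows, so rows that repeat a pose let the fingers close. It gives the time, the measured TCP pose, the force and the opening at its end, in the units of the state.
- status.get_obs(): the state, without advancing time (a new reading comes with each control period).
- optics.capture(name): name is "scene" or "top"; returns the picture (384x512x3 uint8, blue, green, red); there is no depth.
- optics.calibration(name): a dict with "camera_matrix" (3x3 intrinsics, pixels), "R" (3x3) and "t" (3): a world point X has camera coordinates R X + t. Camera axes: x right, y down, z forward; pixel columns grow to the right and rows downward; lengths in m; the calibration is good to about 2 mm. A picture is of the moment at which its call begins. calibration takes no time and is no camera call.
- env.job_done(): hands the job in, once; it reports no verdict.
The state is a dict: "clock": time; "joint_pos": joint angles; "dq": joint speeds; "effort": joint torques, N m; "eef_pos": TCP position; "ee_rot": TCP orientation; "force": force on the tool from outside, world axes, zero at the start; "torque": the same for the moment, N m; "finger_gap": finger opening in m.
Only numpy, scipy, OpenCV 4.12 (cv2) and the standard library are available. Lean on these libraries where they do the work, as an engineer would, in place of code of your own. Each camera call takes 0.05 s, during which the arm holds its last target.

## Task

Send the blue-ended instrument cassette from the grey wash mat through the steel transfer hatch: set it in the sliding carrier under the raised red-handled wash door, push the carrier to the middle under the screen and shut the wash door fully, for good; only then raise the green-handled clean door fully, draw the carrier right out to the clean end, lift the cassette out and set it flat in the middle of the purple packing mat. Never have both doors open together, keep the cassette level and set it down rather than drop it, and leave everything else on the bench where it is.

Things in the scene. Friction and masses are not known exactly. Their poses are not given: they have to be found in the camera images.
- blue_cassette: closed perforated steel instrument cassette with BLUE end caps, a block 56 (its x) by 110 (its y, long) by 36 mm high, 0.25 kg (varies); origin at the centre of its underside. Starts on the grey wash mat; it and the yellow one swap places. Grip it across its 56 mm width.
- yellow_cassette: the same cassette with YELLOW end caps, also on the wash mat; not yet washed, leave it alone. Origin at the centre of its underside.
- hatch: fixed steel transfer hatch: trough 164 (its x) by 446 (its y) mm outside, rim 72 mm above the table, inside 148 by 430, floor 10 thick. Origin on the table under its centre; placement and yaw vary. Its -y half is the wash side (red end plate), its +y half the clean side (green end plate); its front (-x) faces the robot. Each half has its own clear door on top.
- screen_top (a point): point on the top edge of the clear splash screen, at hatch x = 0, y = 0, 212 mm above the table. The screen, 6 mm thick, stands in the hatch's plane y = 0 from x = -90 to +330 mm, on a fixed bridge 60 mm wide (along y), top 78 and underside 68 mm above the table, that crosses the trough.
- wash_door (a joint): red-handled clear door over the wash half, rad: 0 = shut flat on the rim, grows as its front edge swings up and back, stop at 1.8; starts raised, 1.6 to 1.75. Hinge line along hatch y at hatch x = +76, z = 72 mm; panel 158 mm deep from the hinge, hatch y -219 to -32, frame 8 thick. A friction hinge holds it at any angle; 2 to 5 N at the handle moves it.
- clean_door (a joint): green-handled door over the clean half (hatch y +32 to +219), rad: made and behaving the same as the wash door; starts shut (0).
- wash_door_handle (a point): centre of the red handle, a bar 36 mm long along hatch y, 18 thick, on a 10 mm stem on the door's outer face at hatch y = -125.5: 138 mm from the hinge line, 34 mm off the hinge plane (on top of the shut door, 106 mm above the table; behind the raised door). Pinch it by its two ends, along hatch y, from above.
- clean_door_handle (a point): centre of the green handle of the clean door, the same shape, at hatch y = +125.5; when shut it is 106 mm above the table at hatch x = -62.
- carrier (a joint): aluminium carrier sliding in the trough along hatch y, m: 0 = middle (under the screen, both doors can shut), -0.105 = wash end stop, +0.105 = clean end stop. Starts near the wash end (-0.104 to -0.094). Drag about 1.5 N, stays where it is left.
- carrier_deck (a point): centre of the carrier's deck top, 18 mm above the table, axes as the hatch. Deck 86 (x) by 164 (y) mm; corner and end lips 6 mm high leave a bay 70 by 122 mm for the cassette, long side along hatch y; the long sides are open for the fingers in the middle.
- carrier_wash_grip (a point): point on the wash-end upright black tab of the carrier (tab 30 mm wide along hatch x, 10 mm thick along hatch y, top 62 mm above the table); the point is on the tab's middle, 50 mm above the table, 76 mm to -y of the carrier's centre. Pinch it across its 30 mm width.
- carrier_clean_grip (a point): the same on the clean-end tab, 76 mm to +y of the carrier's centre.
- wash_mat: fixed grey mat 250 (x) by 140 (y) by 4 mm thick on the wash side (-y of the hatch), origin at the centre of its underside.
- packing_mat: fixed purple mat 160 (its x) by 130 (its y) by 4 mm thick on the clean side (+y of the hatch), origin at the centre of its underside.
- steel_dish: steel bowl, 90 mm across, 40 mm high, bystander.
- amber_bottle: amber bottle, 60 mm across, 130 mm high, behind the hatch on the wash side, bystander.
- spray_can: spray can, 55 mm across, 140 mm high, behind the hatch on the clean side, bystander.
- tape_roll: roll of tape, 70 mm across, 20 mm high, bystander.
- forceps: steel forceps 150 mm long lying on the bench, bystander.
- mouth_mirror: dental mirror 165 mm long lying on the bench, bystander.
Not all that is in view belongs to the job. Leave any orange look-alike of the blue_cassette alone.

How it is judged:
By the outcome, as a careful person would: the job done as asked, in the order asked, and still so for the second after the job is handed in, with the robot touching nothing.
It also fails if it takes over 72 s, if anything falls off the work surface, if the arm or the gripper's body presses on something with over 40 N, if the wrist force passes 120 N, or if a joint passes its speed limit or range.

## Working session

There is one attempt and no reset: what is moved stays moved. The work goes in short steps, Python scripts to look and compute and a tool call to move; the robot and the scene stay as the last step left them, time stands still between calls to the robot, and variables do not carry over. Pictures are saved under pics/ and viewed, and the job is handed in when it is done.

Besides the shell and the picture viewer there is one more tool, called after "Request:" by a JSON object that holds its "fn" and its "kwargs", one argument or row to a line. play_rows: Moves the arm, as the interface text tells. Its arguments: {"type":"object","properties":{"rows":{"type":"array"},"force":{"type":"number"}},"required":["rows"]}

```bash
ls; mkdir -p pics; python3 - <<'E'
from workcell import status, optics, env
import cv2
s=status.get_obs()
for k,v in s.items(): print(k,v)
for n in("scene","top"):
    im=optics.capture(n); cv2.imwrite(f"pics/{n}0.png",im)
    im=cv2.resize(im,(800,600),interpolation=cv2.INTER_CUBIC);cv2.imwrite(f"pics/{n}0b.png",im)
    print(n,optics.calibration(n))
E
```

```text
pics
clock 0.0
joint_pos [-5.46260664e+01  2.20902192e+01  3.81025543e-01 -2.95281334e-02
 -6.84118491e+01 -1.48158165e+01]
dq [ 0.01195549  0.04106109  0.05170136  0.02850679 -0.07688081 -0.12081356]
effort [ 3.38466734e-04 -3.92292130e+01  1.88398433e+01  4.18592915e+00
 -4.55364003e-03 -1.63110858e-06]
eef_pos [ 0.2193046  -0.58469916  0.25523436]
ee_rot [[ 9.36383195e-01 -8.32229824e-04 -3.50978375e-01]
 [ 3.50979353e-01  1.99997256e-03  9.36381062e-01]
 [-7.73371292e-05 -9.99997654e-01  2.16483618e-03]]
force [0.702647   0.44320811 0.59960716]
torque [ 0.02358979  0.04364104 -0.01703471]
finger_gap 0.08515658898451618
scene {'camera_matrix': array([[364.08580062,   0.        , 257.16161564],
       [  0.        , 364.08580062, 191.64479144],
       [  0.        ,   0.        ,   1.        ]]), 'R': array([[-0.85775827,  0.51397158, -0.00916276],
       [ 0.35100689,  0.57258088, -0.74090843],
       [-0.37555946, -0.63873653, -0.67154355]]), 't': array([ 0.46865655, -0.07715341,  1.46560479])}
top {'camera_matrix': array([[464.91380778,   0.        , 253.80568192],
       [  0.        , 464.91380778, 190.02420848],
       [  0.        ,   0.        ,   1.        ]]), 'R': array([[-0.02065714, -0.99973693,  0.00996741],
       [-0.98299426,  0.01848963, -0.18270311],
       [ 0.18247075, -0.01357203, -0.9831176 ]]), 't': array([-0.00508996,  0.55001284,  1.41090946])}
```

View pics/scene0b.png

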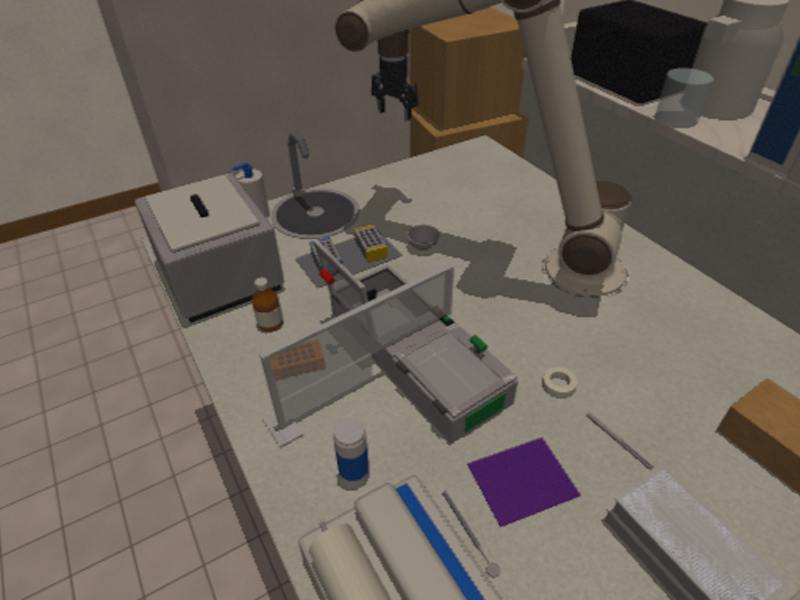

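View pics/top0b.png

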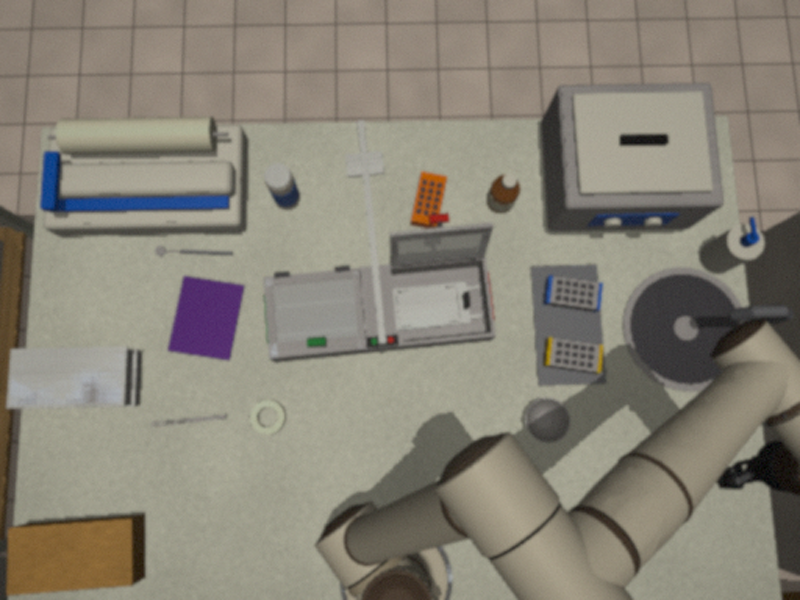

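The top view shows the hatch at about (380,310), the blue cassette at (573,292) and the yellow at (573,355) on the grey mat. The purple mat is at (206,317) and the orange decoy at (430,198). I'll enlarge crops to measure.

```bash
cat > h.py <<'E'
import numpy as np, cv2
from workcell import status, optics, env
def cal(n):
    c=optics.calibration(n); return c["camera_matrix"],c["R"],c["t"]
def proj(n,X):
    K,R,t=cal(n); c=(R@np.atleast_2d(X).T).T+t; p=(K@c.T).T; return p[:,:2]/p[:,2:]
def back(n,uv,z):
    K,R,t=cal(n); out=[]
    for u,v in np.atleast_2d(uv):
        d=R.T@np.linalg.inv(K)@np.array([u,v,1.]); o=-R.T@t
        out.append(o+d*(z-o[2])/d[2])
    return np.array(out)
def crop(n,im,x0,y0,w,h,s,name,grid=20):
    c=cv2.resize(im[y0:y0+h,x0:x0+w],None,fx=s,fy=s,interpolation=cv2.INTER_CUBIC)
    for g in range((x0//grid+1)*grid,x0+w,grid):
        cv2.line(c,((g-x0)*s,0),((g-x0)*s,6),(0,0,255),1); cv2.putText(c,str(g),((g-x0)*s-10,18),0,.4,(0,0,255),1)
    for g in range((y0//grid+1)*grid,y0+h,grid):
        cv2.line(c,(0,(g-y0)*s),(6,(g-y0)*s),(0,0,255),1); cv2.putText(c,str(g),(8,(g-y0)*s+4),0,.4,(0,0,255),1)
    cv2.imwrite("pics/"+name,c)
E
python3 - <<'E'
from h import *
im=cv2.imread("pics/top0.png")
crop("top",im,160,130,160,110,5,"t1.png")
crop("top",im,330,160,70,100,6,"t2.png",10)
crop("top",im,100,165,70,75,8,"t3.png",10)
E
```

```text
(no output)
```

View pics/t1.png

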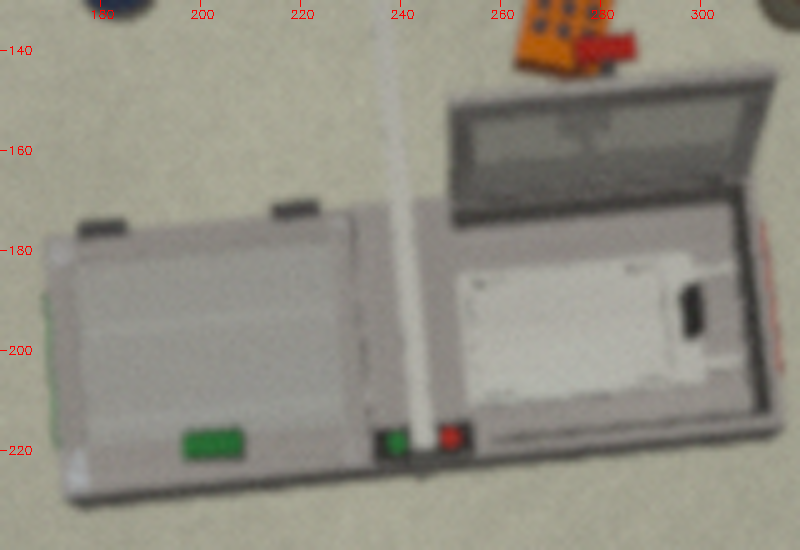

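View pics/t2.png

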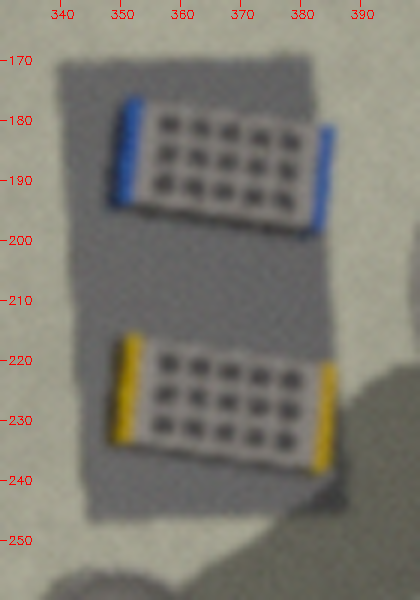

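View pics/t3.png

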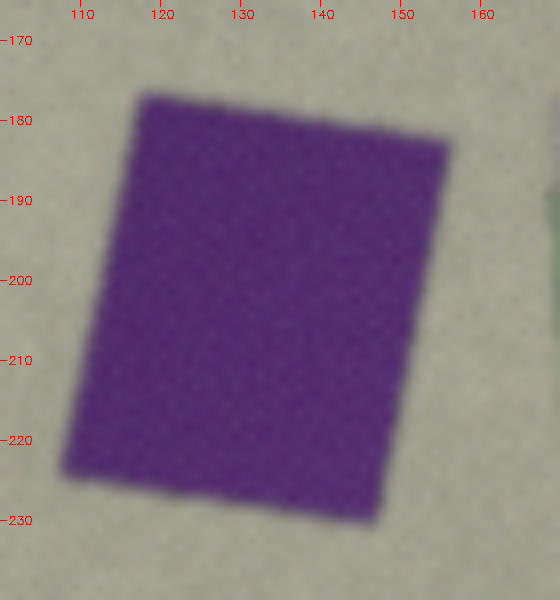

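```bash
cat > fit.py <<'E'
from h import *
from scipy.optimize import least_squares
def Rz(a): return np.array([[np.cos(a),-np.sin(a),0],[np.sin(a),np.cos(a),0],[0,0,1]])
def T(p,X): return (Rz(p[2])@np.atleast_2d(X).T).T+np.array([p[0],p[1],0])
def fit(n,pts,uv,p0):
    f=lambda p:(proj(n,T(p,pts))-uv).ravel()
    r=least_squares(f,p0,loss="soft_l1"); return r.x, f(r.x).reshape(-1,2)
if __name__=="__main__":
    # hatch
    pts=np.array([[-.062,.1255,.115],[.082,.223,.072],[-.082,.223,.072],[-.082,-.223,.072]])
    uv=np.array([[202.6,218.8],[169,177.6],[174,230],[315.6,216.3]])
    p,r=fit("top",pts,uv,[.55,.05,0]); print("hatch",p[:2],np.degrees(p[2]),"\n",r.round(1))
    # carrier q
    pts=np.array([[.043,.082,.018],[-.043,.082,.018],[0,-.076,.062]]);uv=np.array([[251.4,184.4],[254,211],[298.4,192]])
    f=lambda q:(proj("top",T(p,pts+[0,q[0],0]))-uv).ravel()
    r=least_squares(f,[-.1]);print("carrier",r.x,r.fun.round(1))
    # cassette
    L=np.array([[.028,.055],[.028,-.055],[-.028,-.055],[-.028,.055]])
    for nm,uv in(("blue",[[352.3,176.3],[385.6,181],[383.5,197.8],[349.8,193.5]]),("yel",[[351.5,215.8],[386,220.5],[383.5,237.5],[349.8,232.5]])):
        c,r=fit("top",np.c_[L,np.full(4,.040)],np.array(uv),[.55,-.3,0]); print(nm,c[:2],np.degrees(c[2]),r.round(1).tolist())
    M=np.array([[.08,.065],[.08,-.065],[-.08,-.065],[-.08,.065]])
    m,r=fit("top",np.c_[M,np.full(4,.004)],np.array([[117.5,176.8],[156,182.8],[147,230],[108,224]]),[.55,.3,0]); print("pack",m[:2],np.degrees(m[2]),r.round(1).tolist())
    # overlay on both
    def seg(n,im,A,B,col):
        a,b=proj(n,np.array([A,B])); cv2.line(im,tuple(int(round(v*3)) for v in a),tuple(int(round(v*3)) for v in b),col,1,cv2.LINE_AA)
    L=np.c_[L,np.full(4,.04)]
    def loop(n,im,P,col):
        for i in range(len(P)): seg(n,im,P[i],P[(i+1)%len(P)],col)
    c,_=fit("top",L,np.array([[352.3,176.3],[385.6,181],[383.5,197.8],[349.8,193.5]]),[.55,-.3,0])
    for n in("top","scene"):
        im=cv2.imread(f"pics/{n}0.png"); im=cv2.resize(im,None,fx=3,fy=3,interpolation=cv2.INTER_CUBIC)
        loop(n,im,T(p,[[.082,.223,.072],[.082,-.223,.072],[-.082,-.223,.072],[-.082,.223,.072]]),(0,0,255))
        loop(n,im,T(p,[[-.053,.1435,.115],[-.053,.1075,.115],[-.071,.1075,.115],[-.071,.1435,.115]]),(255,0,255))
        loop(n,im,T(p,[[0,-.003,.212],[-.09,-.003,.212],[-.09,-.003,.078],[0.33,-.003,.078],[.33,-.003,.212]]),(0,255,255))
        loop(n,im,T(c,L),(0,255,0)); loop(n,im,T(c,L-[0,0,.036]),(0,255,0))
        loop(n,im,T(m,np.c_[M,np.full(4,.004)]),(0,255,0))
        for th in (1.6,1.675,1.75):
            h=T(p,[[.076-.138*np.cos(th)+.034*np.sin(th),-.1255,.072+.138*np.sin(th)+.034*np.cos(th)]])
            u=proj(n,h)[0]*3; cv2.circle(im,(int(u[0]),int(u[1])),3,(255,255,0),1)
        if n=="top": cv2.imwrite("pics/ov_top.png",im[390:740,460:1200])
        else: cv2.imwrite("pics/ov_sc.png",im[400:1000,500:1150])
E
python3 fit.py
```

```text
hatch [0.52530287 0.01835459] 4.362050146078908 
 [[-0.1  0. ]
 [ 0.  -0. ]
 [-1.6  0.1]
 [ 2.2 -0.1]]
carrier [-0.1077276] [-1.5  1.3 -1.6  1.1  3.2 -0.2]
blue [ 0.55436807 -0.37854241] -9.250159109107745 [[-0.8, -0.1], [0.2, -0.0], [0.7, 0.3], [-0.1, -0.2]]
yel [ 0.42892562 -0.3701511 ] -9.564173844339386 [[-0.3, -0.6], [0.0, -0.2], [0.9, 0.5], [-0.5, 0.3]]
pack [0.52290524 0.3760697 ] -9.673070712970793 [[-0.2, -0.6], [0.6, -0.8], [0.3, 0.7], [-0.8, 0.6]]
```

View pics/ov_top.png

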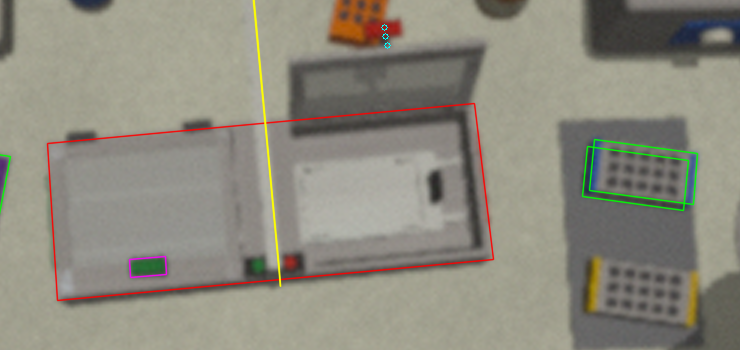

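View pics/ov_sc.png

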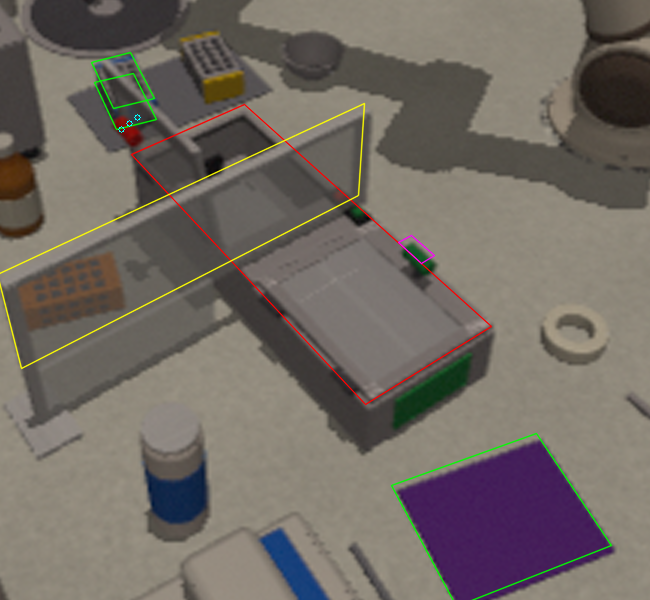

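```bash
python3 - <<'E'
from h import *
im=cv2.imread("pics/scene0.png")
crop("s",im,205,160,130,125,6,"s1.png",10)
crop("s",im,190,130,80,75,8,"s2.png",10)
im=cv2.imread("pics/top0.png")
crop("s",im,160,160,95,75,8,"t4.png",10)
crop("s",im,235,130,90,95,6,"t5.png",10)
E
```

```text
(no output)
```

View pics/s1.png

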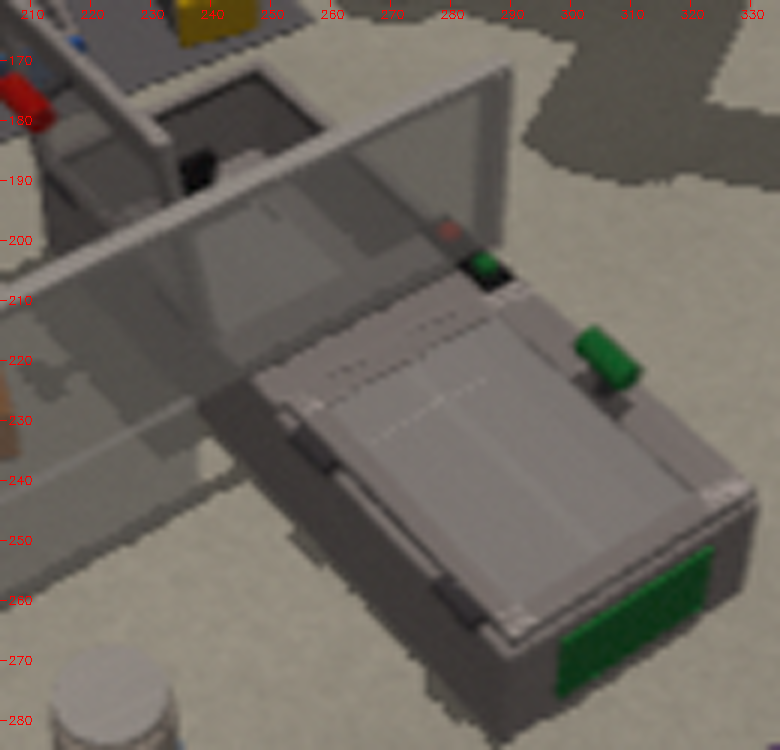

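View pics/s2.png

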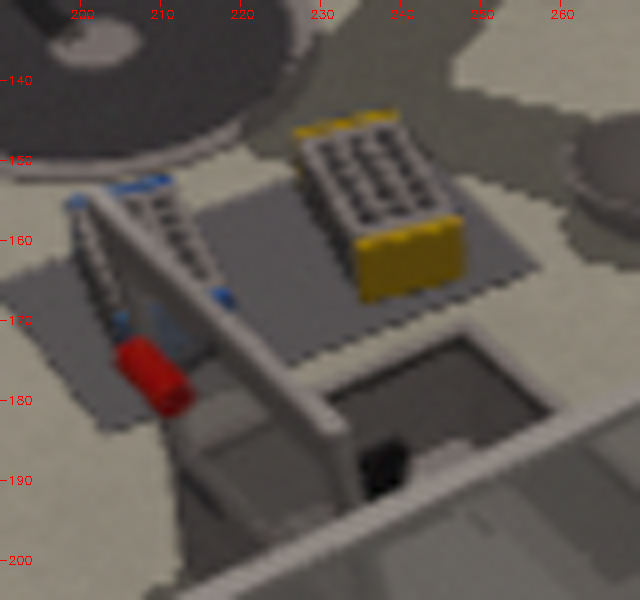

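View pics/t4.png

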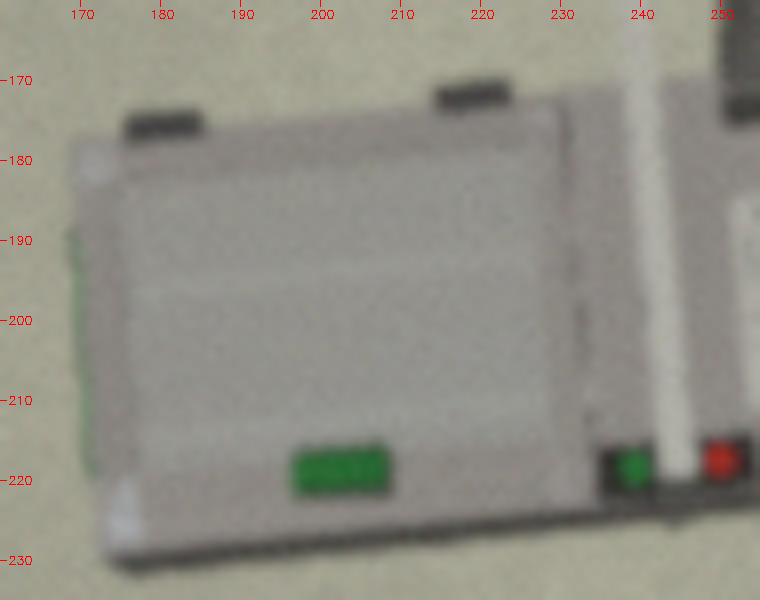

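View pics/t5.png

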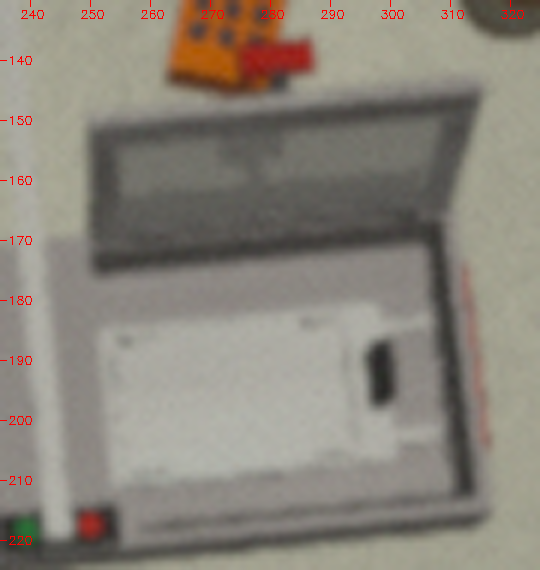

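```bash
cat > fit2.py <<'E'
from fit import *
top=[([-.062,.1255,.115],(202.7,218.9)),([-.082,.219,.080],(173.1,229.1)),([.082,.223,.072],(169,177.5)),([-.09,0,.212],(244.75,219.75)),([-.082,-.223,.072],(316.3,215.3)),([-.074,-.215,.072],(313.7,212.3))]
sc=[([-.062,.1255,.106],(306.2,219.7)),([-.082,.223,.072],(331.2,242.5)),([.082,.223,.072],(290,269.2)),([.082,.223,0],(287.8,284.2)),([-.082,.223,0],(328.8,258.3)),([-.09,0.003,.212],(290.3,170.8)),([-.082,-.223,.072],(248,170.5))]
def res(n,p,L): return proj(n,T(p,np.array([a for a,_ in L])))-(np.array([b for _,b in L])-.45)
for nm,fn in (("top",lambda p:res("top",p,top)),("scene",lambda p:res("scene",p,sc)),("both",lambda p:np.r_[res("top",p,top),res("scene",p,sc)])):
    r=least_squares(lambda p:fn(p).ravel(),[.525,.018,.076],loss="soft_l1")
    print(nm,r.x[:2].round(4),np.degrees(r.x[2]).round(2));print(fn(r.x).round(1).tolist())
E
python3 fit2.py
```

```text
top [0.5286 0.0215] 4.71
[[-0.6, -0.5], [-0.1, 0.4], [-0.7, -0.0], [0.0, -0.2], [0.9, -0.2], [0.6, 0.5]]
scene [0.527  0.0228] 4.78
[[-0.1, -0.1], [0.3, 0.9], [-0.3, 0.6], [0.7, 0.1], [-0.1, -0.2], [-0.6, -1.0], [0.1, -1.1]]
both [0.5279 0.0223] 4.83
[[-0.9, -0.2], [-0.3, 0.8], [-1.0, 0.3], [-0.2, 0.0], [0.7, -0.1], [0.4, 0.6], [-0.4, -0.1], [0.1, 0.9], [-0.6, 0.6], [0.4, 0.1], [-0.4, -0.3], [-0.9, -1.0], [-0.2, -1.1]]
```

```bash
cat > ov.py <<'E'
from fit import *
def box(n,im,p,lx,ly,z0,z1,col,s,x0,y0):
    for z in (z0,z1):
        P=proj(n,T(p,[[lx,ly,z],[lx,-ly,z],[-lx,-ly,z],[-lx,ly,z]]))
        P=((P+.5-[x0,y0])*s-.5).round().astype(int)
        cv2.polylines(im,[P.reshape(-1,1,2)],True,col,1,cv2.LINE_AA)
E
python3 - <<'E'
from ov import *
c=back("top",[[367.5,186.05]],.04)[0]; print(c)
p=[c[0],c[1],np.radians(-9)]
for n,x0,y0,w,h,s in(("top",330,160,70,60,8),("scene",180,130,90,60,8)):
    im=cv2.imread(f"pics/{n}0.png")[y0:y0+h,x0:x0+w]; im=cv2.resize(im,None,fx=s,fy=s,interpolation=cv2.INTER_CUBIC)
    box(n,im,p,.028,.055,.004,.04,(0,255,0),s,x0,y0)
    cv2.imwrite(f"pics/ovc_{n}.png",im)
M=np.array([[.08,.065],[.08,-.065],[-.08,-.065],[-.08,.065]])
m,r=fit("top",np.c_[M,np.full(4,.004)],np.array([[117.5,176.8],[156,182.8],[147,230],[108,224]])-.45,[.55,.3,0]); print("pack",m[:2],np.degrees(m[2]),r.round(1).tolist())
E
```

```text
[ 0.55784302 -0.377881    0.04      ]
pack [0.52439929 0.37755451] -9.66502201735589 [[-0.2, -0.6], [0.6, -0.8], [0.3, 0.7], [-0.8, 0.6]]
```

View pics/ovc_top.png

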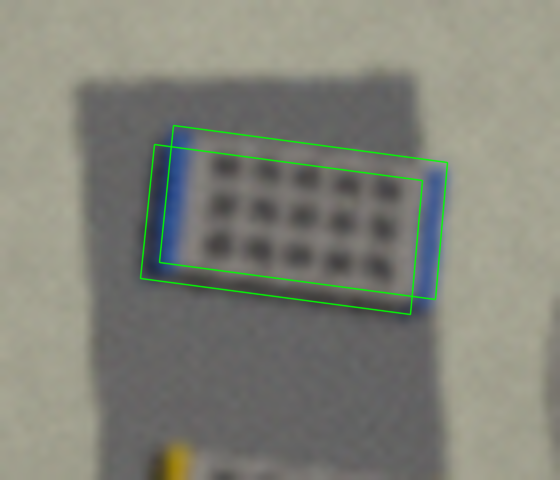

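View pics/ovc_scene.png

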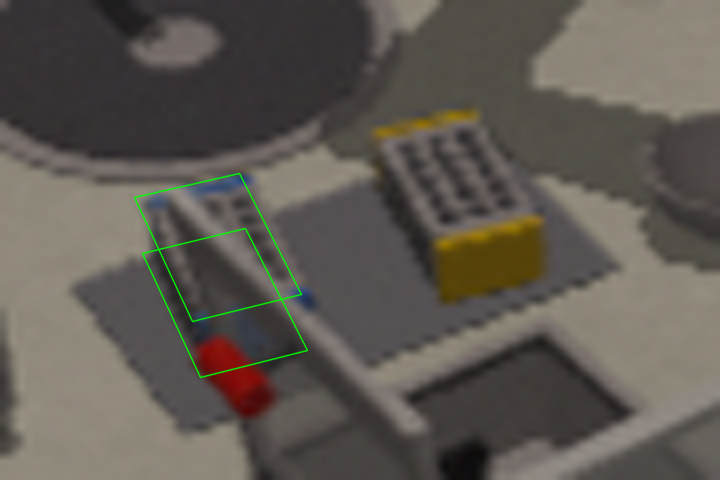

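The hatch fits at (0.528, 0.022) with yaw 4.8°, and the two cameras agree. The blue cassette is at about (0.555, -0.378), yaw -9°, and the packing mat at (0.524, 0.377), yaw -9.7°.

```bash
cat > mv.py <<'E'
import numpy as np
from workcell import status
from scipy.spatial.transform import Rotation as Ro
H=np.array([.528,.022]);YAW=np.radians(4.8)
def hw(x,y,z=0):
    c,s=np.cos(YAW),np.sin(YAW); return np.array([H[0]+c*x-s*y,H[1]+s*x+c*y,z])
def wh(p):
    c,s=np.cos(YAW),np.sin(YAW); d=np.array(p[:2])-H; return np.array([c*d[0]+s*d[1],-s*d[0]+c*d[1],p[2]])
def Rt(h):
    h=np.radians(h);c,s=np.cos(h),np.sin(h); return np.array([[s,0,c],[-c,0,s],[0,-1,0]])
def go(*wps):
    o=status.get_obs(); p=np.array(o["eef_pos"]);R=np.array(o["ee_rot"])
    print("t",round(o["clock"],2),"tcp",p.round(4),"hatch",wh(p).round(4),"F",np.array(o["force"]).round(1),"gap",round(o["finger_gap"]*1000,1),"j",np.array(o["joint_pos"]).round(0))
    for x,h in wps:
        d=R.T@(np.array(x)-p)*1000; r=Ro.from_matrix(R.T@Rt(h)).as_rotvec(degrees=True)
        print(d.round(1).tolist(),r.round(1).tolist(),"dist",np.linalg.norm(d).round())
E
python3 - <<'E'
from mv import *
go(([.555,-.3775,.15],171),([.555,-.3775,.035],171))
E
```

```text
t 0.1 tcp [ 0.2193 -0.5847  0.2553] hatch [-0.3584 -0.5788  0.2553] F [ 0.3 -0.7  0.7] gap 85.5 j [-55.  22.   0.  -0. -68. -15.]
[387.1, 105.4, 76.0] [-0.1, -60.5, 0.1] dist 408.0
[387.1, 220.4, 75.8] [-0.1, -60.5, 0.1] dist 452.0
```

Request:
{"fn": "play_rows", "kwargs": {
  "rows": [
    [38,10,7,0,-7,0,0],
    [77,20,14,0,-14,0,0],
    [115,30,21,0,-21,0,0],
    [154,40,28,0,-28,0,0],
    [192,52,36,0,-35,0,0],
    [230,62,44,0,-42,0,0],
    [268,72,52,0,-49,0,0],
    [306,82,59,0,-55,0,0]
  ]
}}

```text
clock: 0.77
eef_pos: [0.4862, -0.4204, 0.1725]
ee_rot: [[0.244, -0.002, -0.97], [0.97, 0.002, 0.244], [0.002, -1.0, 0.002]]
force: [0.5, -0.1, -0.5]
finger_gap: 0.0856
```

```bash
python3 - <<'E'
from mv import *
go(([.555,-.3775,.15],171),([.555,-.3775,.035],171))
E
```

```text
t 0.77 tcp [ 0.4862 -0.4204  0.1725] hatch [-0.0787 -0.4373  0.1725] F [ 0.5 -0.1 -0.5] gap 85.6 j [-26.  28.  -3.  -0. -59.  12.]
[58.3, 22.5, -56.4] [-0.1, -5.1, 0.1] dist 84.0
[58.1, 137.5, -56.6] [-0.1, -5.1, 0.1] dist 160.0
```

Request:
{"fn": "play_rows", "kwargs": {
  "rows": [
    [20,8,-20,0,-3,0,0],
    [40,16,-39,0,-5,0,0],
    [58,23,-56,0,-5,0,0],
    [58,45,-56,0,-5,0,0],
    [58,65,-56,0,-5,0,0],
    [58,70,-56,0,-5,0,0]
  ]
}}

```text
clock: 1.27
eef_pos: [0.5528, -0.3758, 0.098]
ee_rot: [[0.158, -0.009, -0.987], [0.987, 0.006, 0.158], [0.005, -1.0, 0.009]]
force: [-1.0, 0.1, -1.0]
finger_gap: 0.0856
```

```bash
python3 - <<'E'
from mv import *
from h import *
go(([.555,-.3775,.035],171))
im=optics.capture("top");cv2.imwrite("pics/top1.png",im); crop("t",im,320,150,90,90,7,"t6.png",10)
im=optics.capture("scene"); crop("t",im,170,110,110,80,7,"s6.png",10)
E
```

```text
t 1.27 tcp [ 0.5528 -0.3758  0.098 ] hatch [-0.0086 -0.3985  0.098 ] F [-1.   0.1 -1. ] gap 85.6 j [-20.  34.  -3.  -0. -53.  11.]
[-1.6, 62.9, -3.0] [-0.5, -0.1, 0.3] dist 63.0
```

View pics/t6.png

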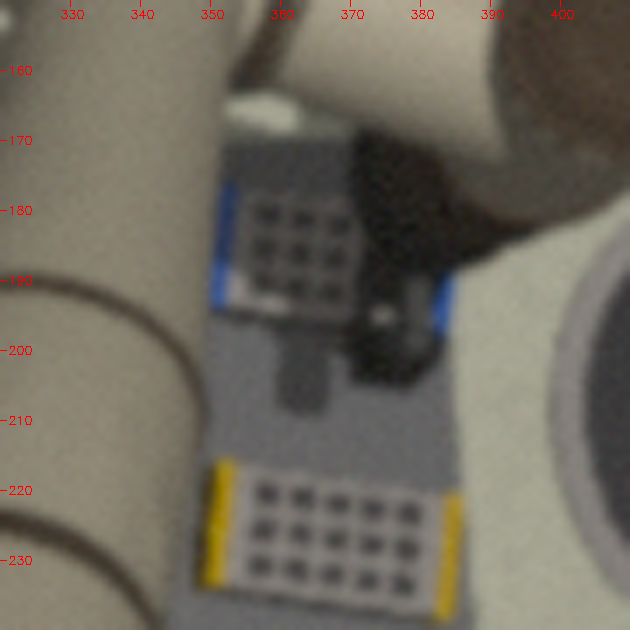

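View pics/s6.png

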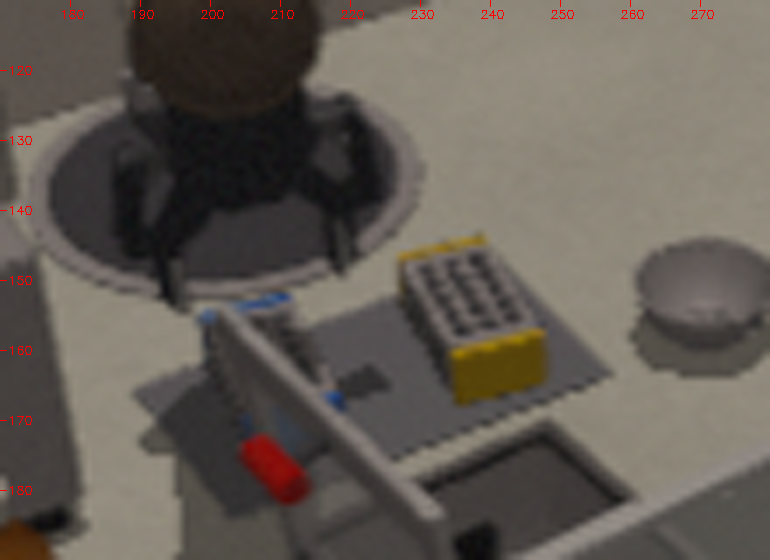

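The open jaws straddle the blue cassette, with its caps visible on both sides at (352,183) and (382,194) in the top view. Next I descend and grip.

Request:
{"fn": "play_rows", "kwargs": {
  "rows": [
    [-1,25,-2,0,0,0,0],
    [-1,45,-2,0,0,0,0],
    [-1,58,-2,0,0,0,0],
    [-1,63,-3,0,0,0,0],
    [-1,63,-3,0,0,0,60],
    [-1,63,-3,0,0,0,120],
    [-1,63,-3,0,0,0,140],
    [-1,63,-3,0,0,0,140]
  ],
  "force": 40
}}

```text
clock: 2.03
eef_pos: [0.5569, -0.379, 0.0395]
ee_rot: [[0.158, -0.003, -0.987], [0.987, 0.003, 0.158], [0.002, -1.0, 0.003]]
force: [-0.5, -0.4, 2.6]
finger_gap: 0.0554
```

Request:
{"fn": "play_rows", "kwargs": {
  "rows": [
    [0,0,0,0,0,0,140],
    [0,0,0,0,0,0,140],
    [0,0,0,0,0,0,140],
    [0,-4,0,0,0,0,140],
    [0,-14,0,0,0,0,140],
    [0,-30,0,0,0,0,140]
  ]
}}

```text
clock: 2.53
eef_pos: [0.5559, -0.3785, 0.0684]
ee_rot: [[0.158, -0.006, -0.987], [0.987, 0.004, 0.158], [0.003, -1.0, 0.007]]
force: [0.8, -0.0, -2.5]
finger_gap: 0.0552
```

```bash
python3 - <<'E'
from mv import *
go(([.555,-.3775,.035],171),(hw(0,-.2,.15),184.8),(hw(0,-.098,.15),184.8))
E
```

```text
t 2.53 tcp [ 0.5559 -0.3785  0.0684] hatch [-0.0057 -0.4014  0.0684] F [ 0.8 -0.  -2.5] gap 55.2 j [-21.  36.  -4.  -0. -50.  12.]
[0.7, 33.4, 0.8] [-0.4, -0.1, 0.2] dist 33.0
[197.1, -80.7, 43.4] [-0.4, -13.9, 0.2] dist 217.0
[296.1, -80.2, 68.0] [-0.4, -13.9, 0.2] dist 314.0
```

```bash
python3 - <<'E'
from fit import *
p=[.528,.022,np.radians(4.8)]
pts=np.array([[.043,.082,.018],[-.043,.082,.018],[0,-.076,.060],[-.043,-.082,.018],[.043,-.082,.018]]);uv=np.array([[251.3,184.7],[253.3,211.2],[298.3,192.2],[300.8,205.8],[298.3,180.8]])-.45
r=least_squares(lambda q:(proj("top",T(p,pts+[q[1],q[0],0]))-uv).ravel(),[-.1,0]);print("carrier",r.x,r.fun.round(1))
E
```

```text
carrier [-0.10642391  0.00024595] [-2.6  0.6 -1.9  0.4  2.  -1.1  1.6  0.6  0.8 -0.6]
```

Request:
{"fn": "play_rows", "kwargs": {
  "rows": [
    [10,-20,2,0,-1,0,140],
    [32,-50,7,0,-3,0,140],
    [65,-75,15,0,-6,0,140],
    [100,-90,24,0,-9,0,140],
    [132,-90,30,0,-12,0,140],
    [160,-90,36,0,-14,0,140],
    [180,-90,41,0,-14,0,140],
    [190,-90,43,0,-14,0,140]
  ]
}}

```text
clock: 3.2
eef_pos: [0.5439, -0.1821, 0.1607]
ee_rot: [[-0.087, -0.005, -0.996], [0.996, 0.005, -0.088], [0.005, -1.0, 0.005]]
force: [-1.1, 0.4, -2.0]
finger_gap: 0.0551
```

```bash
python3 - <<'E'
from mv import *
from h import *
go((hw(0,-.098,.15),184.8),(hw(0,-.098,.0535),184.8))
im=optics.capture("scene"); cv2.imwrite("pics/s7.png",cv2.resize(im,(800,600)))
im=optics.capture("top"); cv2.imwrite("pics/t7.png",cv2.resize(im,(800,600)))
E
```

```text
t 3.2 tcp [ 0.5439 -0.1821  0.1607] hatch [-0.0013 -0.2047  0.1607] F [-1.1  0.4 -2. ] gap 55.1 j [ -2.  22. -14.  -0. -54.   8.]
[106.7, 11.2, -1.7] [-0.3, 0.2, 0.3] dist 107.0
[106.2, 107.7, -2.2] [-0.3, 0.2, 0.3] dist 151.0
```

View pics/s7.png

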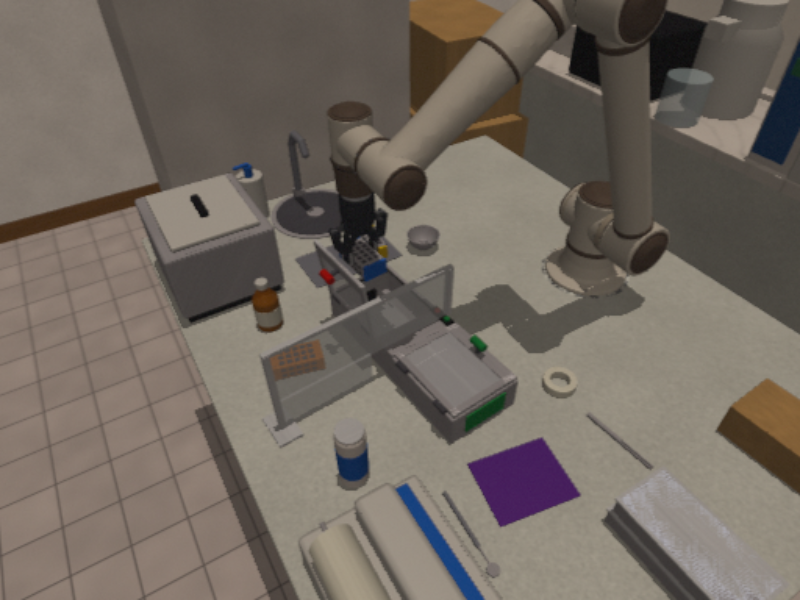

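View pics/t7.png

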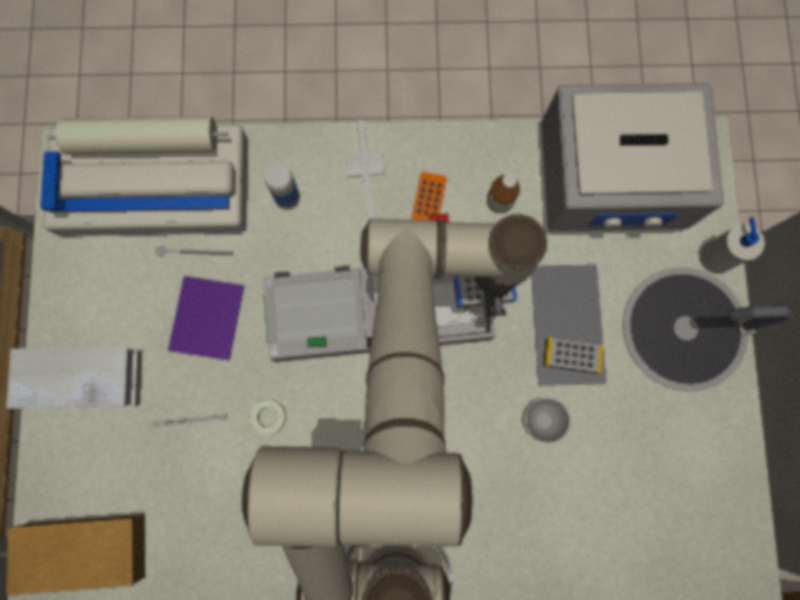

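```bash
python3 - <<'E'
from h import *
# wrist end cap center in scene & top: triangulate
uvs={"scene":(405*.64,185*.64),"top":(378*.64,247*.64)}
A=[];b=[]
for n,(u,v) in uvs.items():
    K,R,t=cal(n); P=K@np.c_[R,t]
    A+= [u*P[2]-P[0], v*P[2]-P[1]]
A=np.array(A); X=np.linalg.lstsq(A[:,:3],-A[:,3],rcond=None)[0]; print(X)
E
```

```text
[0.55252381 0.01762208 0.43256432]
```

Request:
{"fn": "play_rows", "kwargs": {
  "rows": [
    [25,5,0,0,0,0,140],
    [55,10,-1,0,0,0,140],
    [85,15,-1,0,0,0,140],
    [101,20,-2,0,0,0,140],
    [104,40,-2,0,0,0,140],
    [104,60,-2,0,0,0,140],
    [104,70,-2,0,0,0,140],
    [104,70,-2,0,0,0,140]
  ]
}}

```text
clock: 3.97
eef_pos: [0.5355, -0.08, 0.0886]
ee_rot: [[-0.086, -0.01, -0.996], [0.996, 0.004, -0.086], [0.004, -1.0, 0.01]]
force: [-0.4, 0.1, -2.2]
finger_gap: 0.0554
```

```bash
python3 - <<'E'
from mv import *
from h import *
go((hw(0,-.101,.0535),184.8))
im=optics.capture("scene"); crop("s",im,190,110,120,100,6,"s8.png",10)
im=optics.capture("top"); crop("s",im,230,130,100,100,6,"t8.png",10)
E
```

```text
t 3.97 tcp [ 0.5355 -0.08    0.0886] hatch [-0.0011 -0.1022  0.0886] F [-0.4  0.1 -2.2] gap 55.4 j [  9.  25. -23.  -0. -43.  -3.]
[1.1, 35.1, -1.4] [-0.6, 0.1, 0.3] dist 35.0
```

View pics/s8.png

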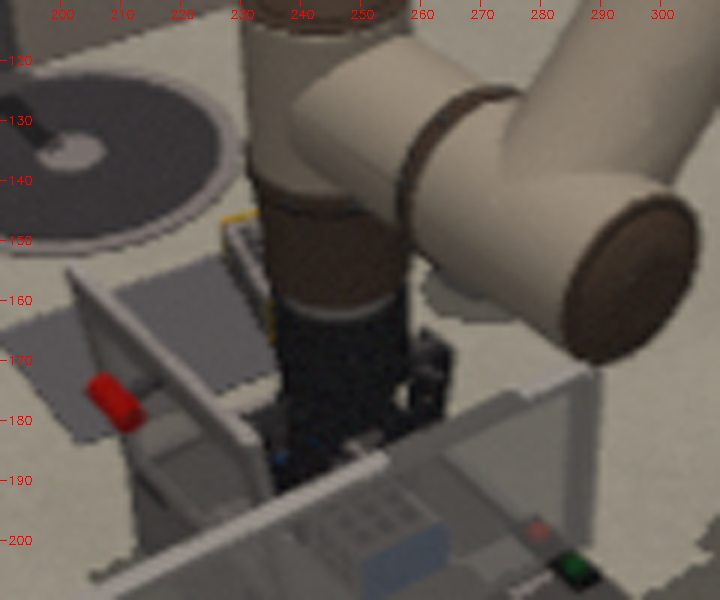

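View pics/t8.png

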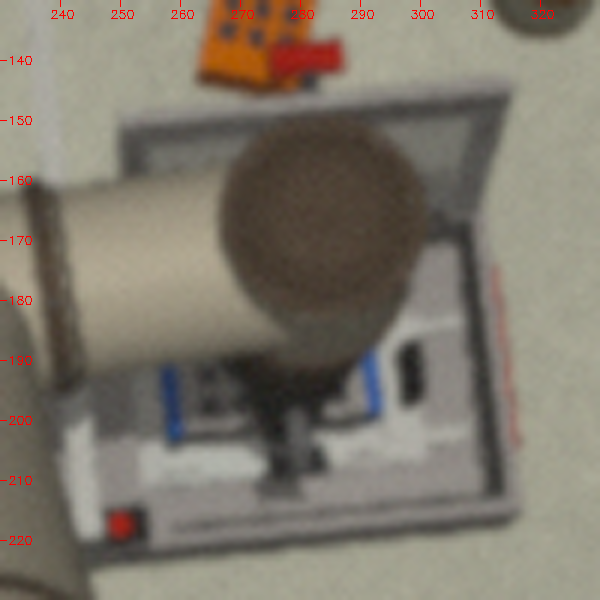

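```bash
python3 - <<'E'
from h import *
from mv import wh
for nm,uv,z in (("cas R cap top R edge",(292.8,197),.089),("L cap L edge",(257.2,199),.089),("R front top corner",(293,199.5),.089),("L front",(258.5,203),.089),("tab left",(295.9,192.5),.058),("tab right",(300.3,192.5),.062),("tab c",(298.1,192.5),.061)):
    print(nm,wh(back("top",[np.array(uv)-.45],z)[0]).round(4))
E
```

```text
cas R cap top R edge [-0.0207 -0.1535  0.089 ]
L cap L edge [-0.0157 -0.0447  0.089 ]
R front top corner [-0.0285 -0.1532  0.089 ]
L front [-0.0284 -0.0473  0.089 ]
tab left [-0.0025 -0.1683  0.058 ]
tab right [-0.0046 -0.1815  0.062 ]
tab c [-0.0038 -0.1748  0.061 ]
```

Cassette and carrier bay agree to about 1 mm in y, so I'll lower it and stop gently.

Request:
{"fn": "play_rows", "kwargs": {
  "rows": [
    [0,10,0,0.5,0,0,140],
    [0,20,0,0.5,0,0,140],
    [0,28,0,0.5,0,0,140],
    [0,32,0,0.5,0,0,140],
    [0,34,0,0.5,0,0,140],
    [0,36,0,0.5,0,0,140],
    [0,36,0,0.5,0,0,140]
  ]
}}

```text
clock: 4.65
eef_pos: [0.5371, -0.0798, 0.0547]
ee_rot: [[-0.087, -0.014, -0.996], [0.996, 0.003, -0.087], [0.004, -1.0, 0.014]]
force: [0.0, -1.0, -2.6]
finger_gap: 0.055
```

Request:
{"fn": "play_rows", "kwargs": {
  "rows": [
    [0,1,0,-0.8,0,0,140],
    [0,3,0,-0.8,0,0,140],
    [0,5,0,-0.8,0,0,140],
    [0,5,0,-0.8,0,0,140]
  ]
}}

```text
clock: 4.98
eef_pos: [0.5378, -0.0801, 0.0534]
ee_rot: [[-0.088, 0.002, -0.996], [0.996, 0.003, -0.088], [0.002, -1.0, -0.002]]
force: [-5.0, -0.9, 18.9]
finger_gap: 0.0554
```

Request:
{"fn": "play_rows", "kwargs": {
  "rows": [
    [0,-1,0,0,0,0,100],
    [0,-1,0,0,0,0,60],
    [0,-1,0,0,0,0,40],
    [0,-1,0,0,0,0,40],
    [0,-10,0,0,0,0,40],
    [0,-40,0,0,0,0,40],
    [0,-80,0,0,0,0,40],
    [-5,-110,0,0,0,0,40]
  ]
}}

```text
clock: 5.65
eef_pos: [0.5386, -0.0851, 0.1659]
ee_rot: [[-0.09, 0.003, -0.996], [0.996, 0.002, -0.09], [0.002, -1.0, -0.003]]
force: [0.6, 0.6, 0.4]
finger_gap: 0.0719
```

```bash
python3 - <<'E'
from mv import *
from h import *
go((hw(-.002,-.1755,.12),184.8),(hw(-.002,-.1755,.055),184.8))
im=optics.capture("scene"); crop("s",im,190,110,120,100,6,"s9.png",10)
im=optics.capture("top"); crop("s",im,230,130,100,100,6,"t9.png",10)
E
```

```text
t 5.65 tcp [ 0.5386 -0.0851  0.1659] hatch [ 0.0016 -0.1076  0.1659] F [0.6 0.6 0.4] gap 71.9 j [  8.  19. -18.  -0. -53.  -3.]
[-67.9, 45.8, 4.1] [0.2, 0.3, 0.1] dist 82.0
[-68.1, 110.8, 4.3] [0.2, 0.3, 0.1] dist 130.0
```

View pics/s9.png

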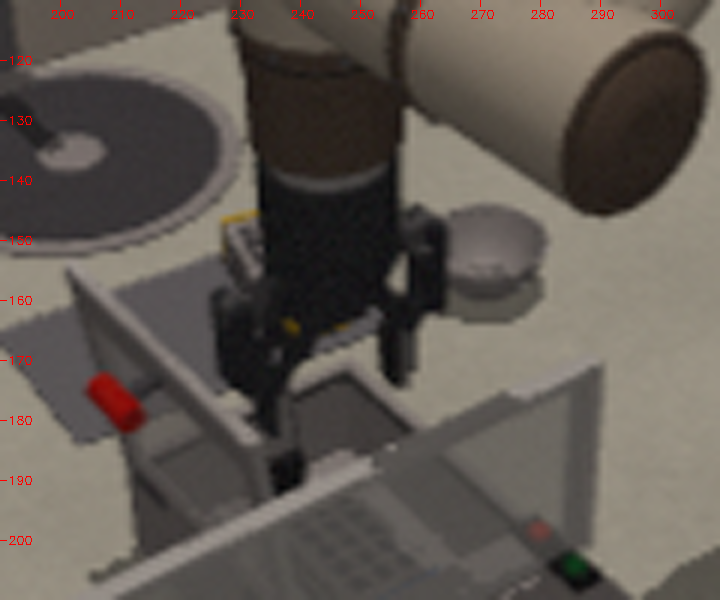

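View pics/t9.png

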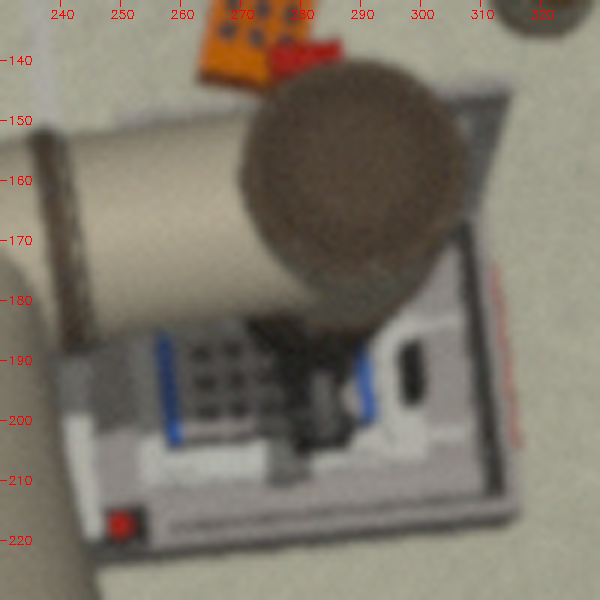

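The cassette sits in the carrier with its caps at (258,195) and (291,194), and contact came at the expected height. Next is the wash tab at (298,192).

Request:
{"fn": "play_rows", "kwargs": {
  "rows": [
    [-25,15,1,0,0,0,50],
    [-52,35,3,0,0,0,60],
    [-66,55,4,0,0,0,60],
    [-69,75,4,0,0,0,60],
    [-69,95,4,0,0,0,60],
    [-69,107,4,0,0,0,60],
    [-69,111,4,0,0,0,60],
    [-69,111,4,0,0,0,60]
  ]
}}

```text
clock: 6.42
eef_pos: [0.5446, -0.1544, 0.0571]
ee_rot: [[-0.089, 0.011, -0.996], [0.996, 0.003, -0.089], [0.002, -1.0, -0.011]]
force: [-0.0, 0.3, -0.2]
finger_gap: 0.0652
```

Request:
{"fn": "play_rows", "kwargs": {
  "rows": [
    [0,0,0,0,0,0,120],
    [0,0,0,0,0,0,180],
    [0,0,0,0,0,0,200],
    [0,0,0,0,0,0,200]
  ]
}}

```text
clock: 6.75
eef_pos: [0.5415, -0.1546, 0.0579]
ee_rot: [[-0.089, 0.004, -0.996], [0.996, 0.003, -0.089], [0.002, -1.0, -0.004]]
force: [-6.6, 0.2, 6.1]
finger_gap: 0.0292
```

```bash
python3 - <<'E'
from mv import *
o=status.get_obs();print(wh(o["eef_pos"]))
go((hw(-.002,-.076,.055),184.8))
E
```

```text
[-0.00135412 -0.177117    0.05790275]
t 6.75 tcp [ 0.5415 -0.1546  0.0579] hatch [-0.0014 -0.1771  0.0579] F [-6.6  0.2  6.1] gap 29.2 j [  0.  29. -22.  -0. -39.   5.]
[101.1, 3.1, 0.2] [0.2, 0.3, 0.1] dist 101.0
```

Request:
{"fn": "play_rows", "kwargs": {
  "rows": [
    [8,0,0,0,0,0,200],
    [22,0,0,0,0,0,200],
    [40,0,0,0,0,0,200],
    [58,0,0,0,0,0,200],
    [75,0,0,0,0,0,200],
    [90,0,0,0,0,0,200],
    [98,0,0,0,0,0,200],
    [100,0,0,0,0,0,200]
  ]
}}

```text
clock: 7.42
eef_pos: [0.5332, -0.0535, 0.058]
ee_rot: [[-0.09, 0.005, -0.996], [0.996, 0.003, -0.09], [0.003, -1.0, -0.006]]
force: [4.9, -1.5, -9.4]
finger_gap: 0.029
```

```bash
python3 - <<'E'
from mv import *
from h import *
go((hw(-.002,-.076,.055),184.8))
im=optics.capture("scene"); crop("s",im,190,110,120,100,6,"s10.png",10)
im=optics.capture("top"); crop("s",im,230,130,100,100,6,"t10.png",10)
E
```

```text
t 7.42 tcp [ 0.5332 -0.0535  0.058 ] hatch [-0.0011 -0.0757  0.058 ] F [ 4.9 -1.5 -9.4] gap 29.0 j [ 12.  27. -26.  -0. -37.  -6.]
[-0.3, 3.0, 0.9] [0.3, 0.4, 0.1] dist 3.0
```

View pics/t10.png

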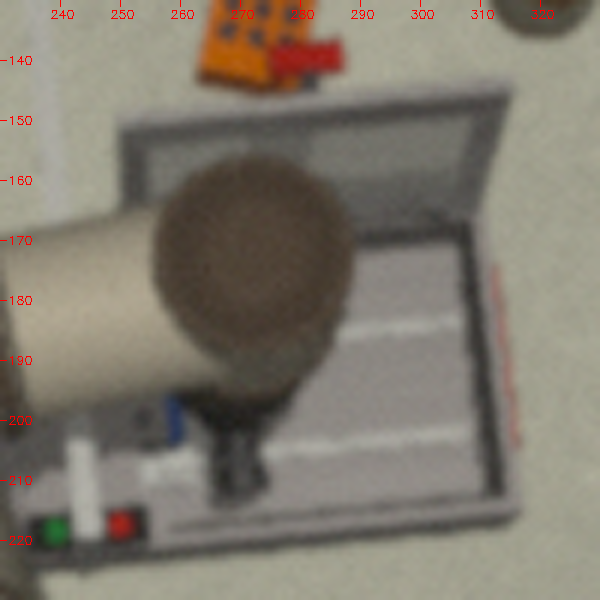

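View pics/s10.png

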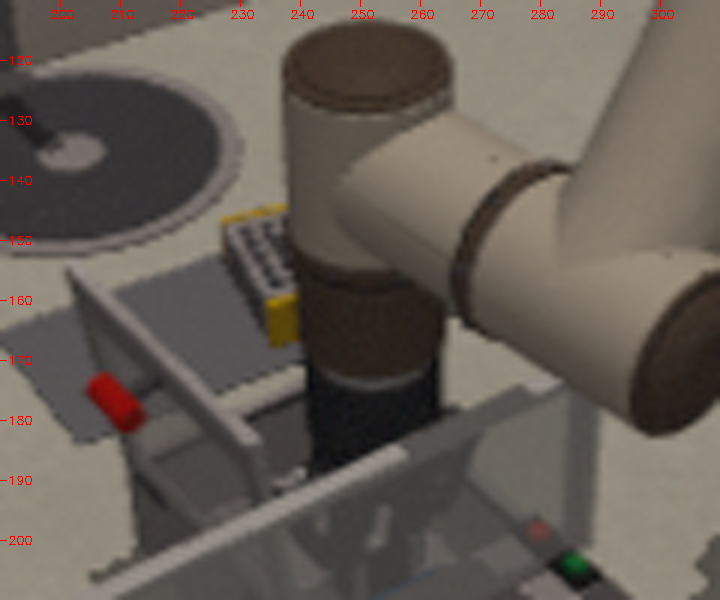

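```bash
python3 - <<'E'
from h import *
from mv import *
from scipy.optimize import least_squares
def hp(th): return hw(.076-.138*np.cos(th)+.034*np.sin(th),-.1255,.072+.138*np.sin(th)+.034*np.cos(th))
def f(v):
    th=v[0]; return np.r_[proj("top",hp(th))[0]-[280.55,139.25],proj("scene",hp(th))[0]-[208.95,176.65]]
r=least_squares(f,[1.67]);print(r.x,r.fun,hp(r.x[0]),wh(hp(r.x[0])))
for th in (1.6,1.65,1.7,1.75): print(th,f([th]).round(1))
A=[];
for n,(u,v) in {"top":(280.55,139.25),"scene":(208.95,176.65)}.items():
    K,R,t=cal(n); P=K@np.c_[R,t]; A+=[u*P[2]-P[0],v*P[2]-P[1]]
A=np.array(A);X=np.linalg.lstsq(A[:,:3],-A[:,3],rcond=None)[0];print("tri",X,wh(X))
E
```

```text
[1.7074896] [-0.4291529   0.49262807 -0.57671571 -0.13349687] [ 0.66653878 -0.09230827  0.20407963] [ 0.12848783 -0.1255      0.20407963]
1.6 [ 0.3  4.9  3.3 -3.1]
1.65 [-0.1  2.8  1.5 -1.8]
1.7 [-0.4  0.8 -0.3 -0.3]
1.75 [-0.7 -1.1 -2.1  1.1]
tri [ 0.66677943 -0.09279887  0.20401592] [ 0.12868658 -0.12600902  0.20401592]
```

Request:
{"fn": "play_rows", "kwargs": {
  "rows": [
    [0,0,0,0,0,0,100],
    [0,0,0,0,0,0,60],
    [0,0,0,0,0,0,60],
    [0,-15,0,0,0,0,60],
    [0,-45,0,0,0,0,60],
    [-5,-85,0,0,0,0,60],
    [-15,-125,0,0,0,0,60],
    [-25,-165,0,0,0,0,60]
  ]
}}

```text
clock: 8.18
eef_pos: [0.5338, -0.0806, 0.2255]
ee_rot: [[-0.089, 0.005, -0.996], [0.996, 0.003, -0.089], [0.003, -1.0, -0.006]]
force: [1.1, -0.4, -0.0]
finger_gap: 0.0652
```

```bash
python3 - <<'E'
from mv import *
go((hw(.1285,-.1258,.33),94.8),(hw(.1285,-.1258,.216),94.8))
E
```

```text
t 8.18 tcp [ 0.5338 -0.0806  0.2255] hatch [-0.0028 -0.1027  0.2255] F [ 1.1 -0.4 -0. ] gap 65.2 j [  9.  15. -14.  -0. -60.  -3.]
[-23.6, -103.8, -131.8] [0.1, 90.3, 0.4] dist 169.0
[-23.9, 10.1, -131.1] [0.1, 90.3, 0.4] dist 134.0
```

Request:
{"fn": "play_rows", "kwargs": {
  "rows": [
    [0,-30,0,0,7,0,60],
    [0,-65,0,0,14,0,60],
    [-2,-95,0,0,21,0,60],
    [-5,-104,-20,0,28,0,60],
    [-10,-104,-45,0,35,0,60],
    [-14,-104,-75,0,42,0,60],
    [-19,-104,-105,0,49,0,60],
    [-23,-104,-131,0,56,0,60]
  ]
}}

```text
clock: 8.85
eef_pos: [0.6666, -0.0931, 0.3308]
ee_rot: [[0.78, 0.006, -0.626], [0.626, 0.003, 0.78], [0.006, -1.0, -0.001]]
force: [0.2, 0.1, -0.4]
finger_gap: 0.0654
```

```bash
python3 - <<'E'
from mv import *
go((hw(.1285,-.1258,.33),94.8),(hw(.1285,-.1258,.216),94.8))
E
```

```text
t 8.85 tcp [ 0.6666 -0.0931  0.3308] hatch [ 0.1285 -0.1263  0.3308] F [ 0.2  0.1 -0.4] gap 65.4 j [  6.  25.  15.  -0. -80. -57.]
[0.3, 0.8, 0.4] [-0.0, 33.9, 0.4] dist 1.0
[-0.4, 114.8, 0.5] [-0.0, 33.9, 0.4] dist 115.0
```

Request:
{"fn": "play_rows", "kwargs": {
  "rows": [
    [0,0,0,0,7,0,60],
    [0,0,0,0,14,0,60],
    [0,0,0,0,21,0,60],
    [0,0,0,0,28,0,60],
    [0,15,0,0,34,0,60],
    [0,40,0,0,34,0,60],
    [0,60,0,0,34,0,60],
    [0,60,0,0,34,0,60]
  ]
}}

```text
clock: 9.52
eef_pos: [0.6642, -0.0933, 0.2661]
ee_rot: [[0.997, -0.004, -0.081], [0.081, 0.004, 0.997], [-0.004, -1.0, 0.004]]
force: [-0.9, -0.6, -1.2]
finger_gap: 0.0652
```

```bash
python3 - <<'E'
from mv import *
from h import *
go((hw(.1285,-.1258,.216),94.8))
im=optics.capture("scene"); crop("s",im,170,120,110,90,7,"s11.png",10)
im=optics.capture("top"); crop("s",im,230,110,110,100,7,"t11.png",10)
E
```

```text
t 9.52 tcp [ 0.6642 -0.0933  0.2661] hatch [ 0.126  -0.1263  0.2661] F [-0.9 -0.6 -1.2] gap 65.2 j [  6.  26.   9.  -0. -73. -91.]
[2.7, 50.0, 0.3] [-0.2, -0.2, -0.2] dist 50.0
```

View pics/s11.png

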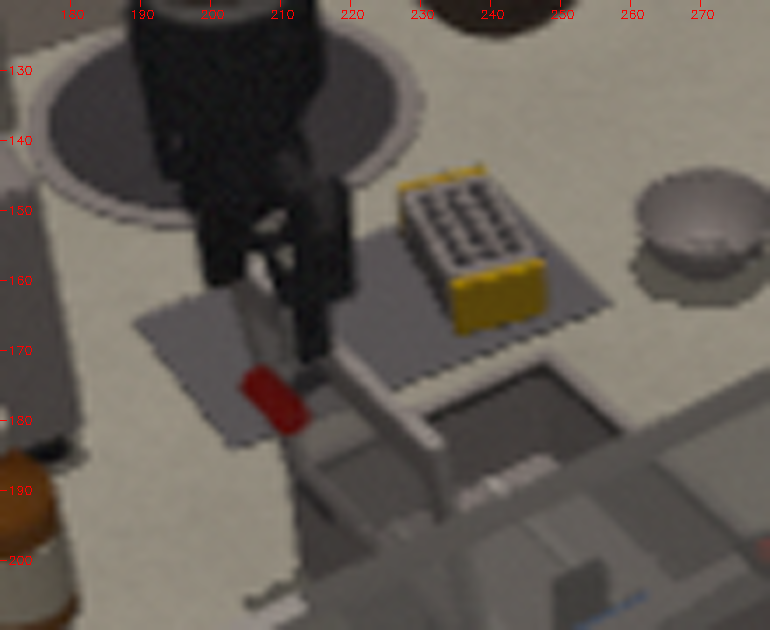

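View pics/t11.png

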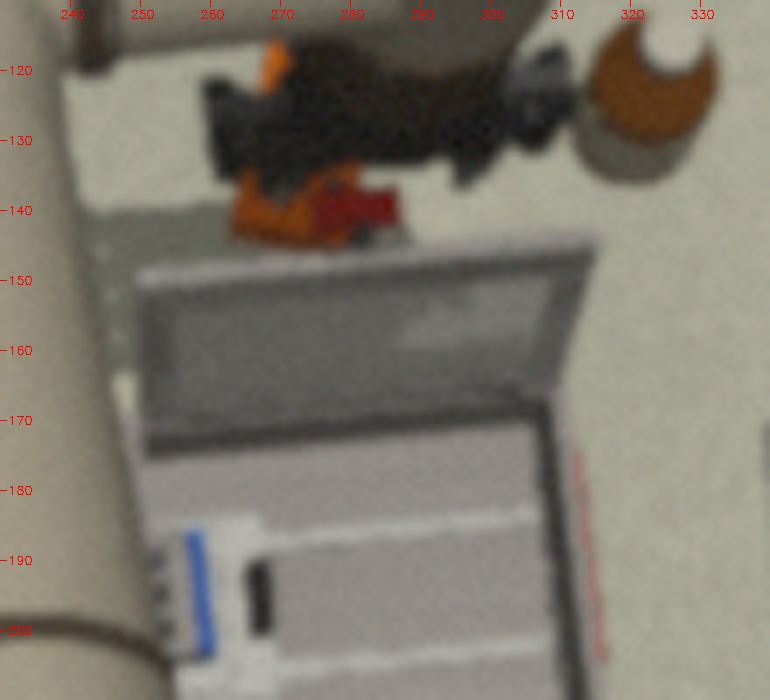

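Request:
{"fn": "play_rows", "kwargs": {
  "rows": [
    [2,15,0,0,0,0,60],
    [3,32,0,0,0,0,60],
    [3,45,0,0,0,0,60],
    [3,50,0,0,0,0,60],
    [3,50,0,0,0,0,60],
    [3,50,0,0,0,0,120],
    [3,50,0,0,0,0,180],
    [3,50,0,0,0,0,180]
  ],
  "force": 20
}}

```text
clock: 10.28
eef_pos: [0.6711, -0.0916, 0.2234]
ee_rot: [[0.997, 0.01, -0.082], [0.082, 0.005, 0.997], [0.01, -1.0, 0.004]]
force: [0.9, 5.1, 1.2]
finger_gap: 0.0353
```

Request:
{"fn": "play_rows", "kwargs": {
  "rows": [
    [0,0,0,0,0,0,180],
    [0,0,0,0,0,0,180]
  ]
}}

```text
clock: 10.45
eef_pos: [0.6708, -0.0915, 0.2235]
ee_rot: [[0.997, 0.009, -0.082], [0.082, 0.005, 0.997], [0.01, -1.0, 0.004]]
force: [-0.8, 0.2, -1.6]
finger_gap: 0.0351
```

```bash
python3 - <<'E'
from mv import *
from h import *
go((hw(.1285,-.1258,.216),94.8))
im=optics.capture("scene"); crop("s",im,170,120,110,90,7,"s12.png",10)
print("tab",wh(back("top",[[266.6,195.0]],.061)[0]))
E
```

```text
t 10.45 tcp [ 0.6708 -0.0915  0.2235] hatch [ 0.1328 -0.1251  0.2235] F [-0.8  0.2 -1.6] gap 35.1 j [  6.  28.   6.  -0. -67. -91.]
[-4.4, 7.5, -0.7] [-0.2, -0.1, 0.6] dist 9.0
tab [-0.00310662 -0.07735109  0.061     ]
```

View pics/s12.png

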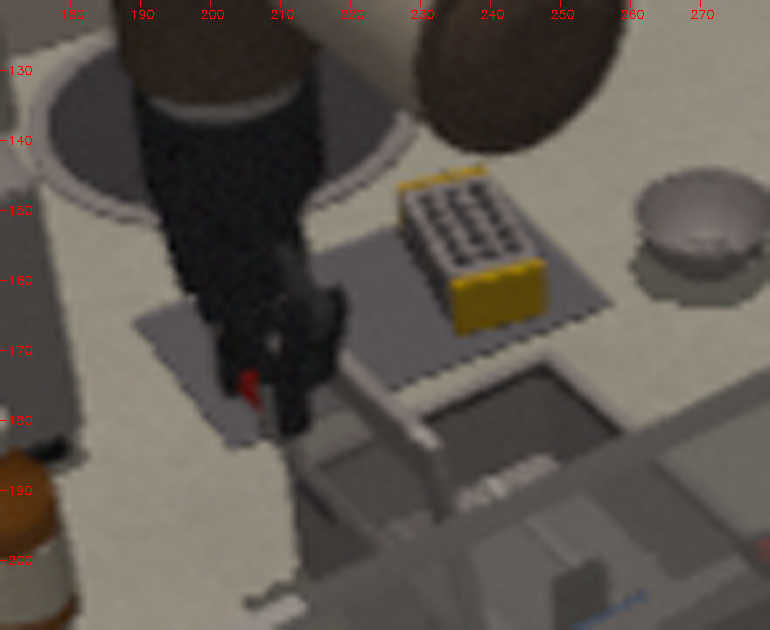

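The jaws hold the red handle only near the fingertips, so I'll regrip a bit lower.

Request:
{"fn": "play_rows", "kwargs": {
  "rows": [
    [0,0,0,0,0,0,120],
    [0,0,0,0,0,0,110],
    [-1,5,0,0,0,0.5,110],
    [-3,10,0,0,0,0.5,110],
    [-3,11,0,0,0,0.5,150],
    [-3,11,0,0,0,0.5,180],
    [-3,11,0,0,0,0.5,180],
    [-3,11,0,0,0,0.5,180]
  ],
  "force": 25
}}

```text
clock: 11.17
eef_pos: [0.6674, -0.0918, 0.2113]
ee_rot: [[0.997, -0.002, -0.082], [0.082, 0.004, 0.997], [-0.001, -1.0, 0.005]]
force: [-0.1, -0.9, -4.3]
finger_gap: 0.0358
```

```bash
cat > arc.py <<'E'
from mv import *
# offset of TCP from handle in hatch frame given th0, keeps tool vertical
def hx(th): return np.array([.076-.138*np.cos(th)+.034*np.sin(th),.072+.138*np.sin(th)+.034*np.cos(th)])
def arc(th0,ths,h=94.8):
    o=status.get_obs();p=np.array(o["eef_pos"]);R=np.array(o["ee_rot"]);q=wh(p)
    off=q[[0,2]]-hx(th0); print("t",o["clock"],"hatch",q.round(4),"off",off.round(4),"F",np.array(o["force"]).round(1),"gap",o["finger_gap"])
    for th in ths:
        a=hx(th)+off; X=hw(a[0],q[1],a[1]); d=R.T@(X-p)*1000; print(round(th,3),d.round(0).tolist())
E
python3 - <<'E'
from arc import *
arc(1.707,np.linspace(1.707,0,25)[1:])
E
```

```text
t 11.1667 hatch [ 0.1294 -0.1251  0.2113] off [0.0009 0.0072] F [-0.1 -0.9 -4.3] gap 0.035833483408861035
1.636 [-10.0, -3.0, -0.0]
1.565 [-19.0, -6.0, -0.0]
1.494 [-29.0, -8.0, -0.0]
1.422 [-39.0, -9.0, -0.0]
1.351 [-49.0, -10.0, -0.0]
1.28 [-59.0, -10.0, -0.0]
1.209 [-69.0, -9.0, -0.0]
1.138 [-79.0, -7.0, -0.0]
1.067 [-89.0, -5.0, -0.0]
0.996 [-99.0, -2.0, -0.0]
0.925 [-108.0, 2.0, -0.0]
0.853 [-118.0, 6.0, -0.0]
0.782 [-126.0, 11.0, -0.0]
0.711 [-135.0, 16.0, -0.0]
0.64 [-143.0, 23.0, -0.0]
0.569 [-150.0, 29.0, -0.0]
0.498 [-157.0, 37.0, -0.0]
0.427 [-164.0, 44.0, -0.0]
0.356 [-170.0, 52.0, -1.0]
0.284 [-175.0, 61.0, -1.0]
0.213 [-180.0, 70.0, -1.0]
0.142 [-184.0, 79.0, -1.0]
0.071 [-188.0, 89.0, -1.0]
0.0 [-190.0, 98.0, -1.0]
```

Request:
{"fn": "play_rows", "kwargs": {
  "rows": [
    [-6,-2,0,0,0,1,180],
    [-19,-6,0,0,0,2,180],
    [-34,-8,0,0,0,4,180],
    [-49,-10,0,0,0,6,180],
    [-64,-10,0,0,0,8,180],
    [-79,-7,0,0,0,10,180],
    [-94,-4,0,0,0,12,180],
    [-108,2,0,0,0,12,180]
  ]
}}

```text
clock: 11.83
eef_pos: [0.5601, -0.1005, 0.212]
ee_rot: [[0.975, -0.208, -0.083], [0.082, -0.014, 0.997], [-0.208, -0.978, 0.004]]
force: [-0.2, 3.5, 8.9]
finger_gap: 0.0359
```

```bash
python3 - <<'E'
from arc import *
o=status.get_obs();q=wh(o["eef_pos"]);print(q,o["force"],o["finger_gap"],np.array(o["ee_rot"]).round(3).tolist())
from h import *
im=optics.capture("scene"); crop("s",im,170,110,120,100,6,"s13.png",10)
E
```

```text
[ 0.02169595 -0.12471553  0.21204323] [-0.18156966  3.50967548  8.94208258] 0.03589418854563861 [[0.975, -0.208, -0.083], [0.082, -0.014, 0.997], [-0.208, -0.978, 0.004]]
```

View pics/s13.png

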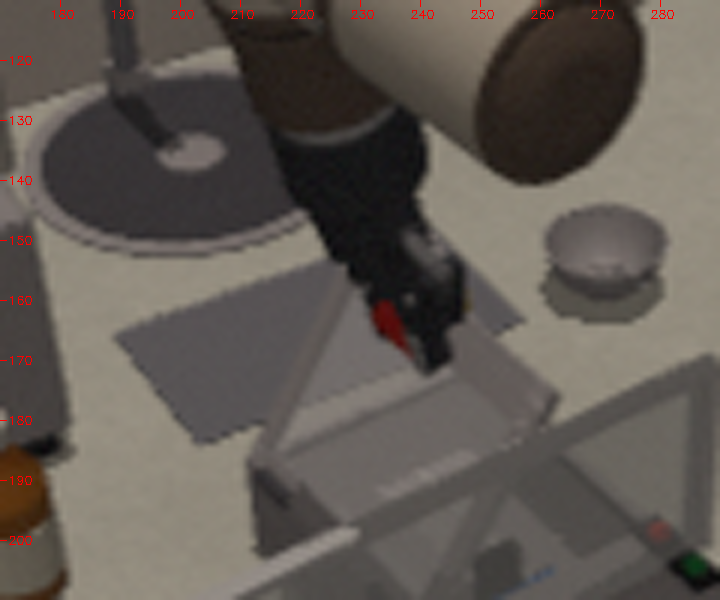

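The door is about half closed, with the red handle still in the jaws at (235,163).

```bash
cat >> arc.py <<'E'
def arc2(ths,tilts,back_,yh,dx=0.,h=94.8):
    o=status.get_obs();p=np.array(o["eef_pos"]);R=np.array(o["ee_rot"])
    for th,t in zip(ths,tilts):
        Rg=Rt(h)@Ro.from_euler('z',t,degrees=True).as_matrix()
        a=hx(th); X=hw(a[0]+dx,yh,a[1])-Rg[:,1]*back_; d=R.T@(X-p)*1000
        r=Ro.from_matrix(R.T@Rg).as_rotvec(degrees=True); print(round(th,3),d.round(0).tolist(),r.round(1).tolist())
E
python3 - <<'E'
from arc import *
arc2([.925,.85,.75,.65,.54,.43,.32,.21,.10,0,-.02],[12,12,11,10,8,7,5,3,1,0,0],.0072,-.125,.001)
E
```

```text
0.925 [5.0, -0.0, -0.0] [-0.3, -0.0, -0.3]
0.85 [-4.0, 6.0, -0.0] [-0.3, -0.0, -0.3]
0.75 [-14.0, 16.0, -0.0] [-0.3, -0.0, -1.3]
0.65 [-24.0, 27.0, -0.0] [-0.3, -0.0, -2.3]
0.54 [-33.0, 39.0, -1.0] [-0.3, -0.0, -4.3]
0.43 [-41.0, 53.0, -1.0] [-0.3, -0.0, -5.3]
0.32 [-48.0, 67.0, -1.0] [-0.3, -0.0, -7.3]
0.21 [-52.0, 82.0, -1.0] [-0.3, -0.1, -9.3]
0.1 [-55.0, 98.0, -1.0] [-0.3, -0.1, -11.3]
0 [-57.0, 112.0, -1.0] [-0.3, -0.1, -12.3]
-0.02 [-57.0, 115.0, -1.0] [-0.3, -0.1, -12.3]
```

Request:
{"fn": "play_rows", "kwargs": {
  "rows": [
    [-4,6,0,0,0,0,180],
    [-14,16,0,0,0,-1,180],
    [-24,27,0,0,0,-2,180],
    [-33,39,0,0,0,-4,180],
    [-41,53,0,0,0,-5,180],
    [-47,66,-1,0,0,-7,180],
    [-52,80,-1,0,0,-9,180],
    [-54,92,-1,0,0,-11,180]
  ]
}}

```text
clock: 12.55
eef_pos: [0.4806, -0.1069, 0.1318]
ee_rot: [[0.996, -0.027, -0.081], [0.082, 0.004, 0.997], [-0.027, -1.0, 0.006]]
force: [-4.5, 4.9, 4.4]
finger_gap: 0.0355
```

```bash
python3 - <<'E'
from arc import *
go()
arc2([.15,.1,.05,0,-.02,-.04],[1,1,0,0,0,0],.0072,-.125,.001)
E
```

```text
t 12.55 tcp [ 0.4806 -0.1069  0.1318] hatch [-0.058  -0.1244  0.1318] F [-4.5  4.9  4.4] gap 35.5 j [  6.  18. -26.  -1. -47. -91.]
0.15 [4.0, -2.0, -1.0] [-0.4, -0.1, -0.5]
0.1 [1.0, 5.0, -1.0] [-0.4, -0.1, -0.5]
0.05 [-1.0, 12.0, -1.0] [-0.4, -0.1, -1.5]
0 [-2.0, 19.0, -1.0] [-0.4, -0.1, -1.5]
-0.02 [-3.0, 21.0, -1.0] [-0.4, -0.1, -1.5]
-0.04 [-4.0, 24.0, -1.0] [-0.4, -0.1, -1.5]
```

Request:
{"fn": "play_rows", "kwargs": {
  "rows": [
    [1,5,0,0,0,-1,180],
    [0,10,0,0,0,-1,180],
    [-1,15,0,0,0,-1,180],
    [-2,19,0,0,0,-1,180],
    [-2,22,0,0,0,-1,180],
    [-2,23,0,0,0,-1,180],
    [-2,23,0,0,0,-1,180]
  ]
}}

```text
clock: 13.13
eef_pos: [0.4736, -0.1074, 0.1087]
ee_rot: [[0.997, -0.021, -0.081], [0.081, 0.005, 0.997], [-0.02, -1.0, 0.007]]
force: [-10.0, 1.7, 10.1]
finger_gap: 0.0353
```

```bash
python3 - <<'E'
from arc import *
go()
from h import *
im=optics.capture("scene"); crop("s",im,190,110,130,100,6,"s14.png",10)
im=optics.capture("top"); crop("s",im,220,130,110,100,7,"t14.png",10)
E
```

```text
t 13.13 tcp [ 0.4736 -0.1074  0.1087] hatch [-0.065  -0.1244  0.1087] F [-10.    1.7  10.1] gap 35.3 j [  6.  19. -29.  -1. -43. -91.]
```

View pics/s14.png

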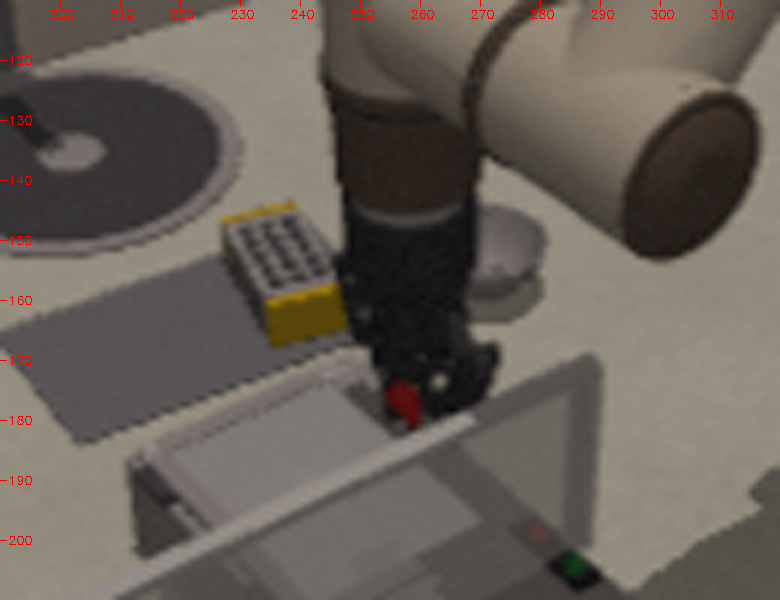

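View pics/t14.png

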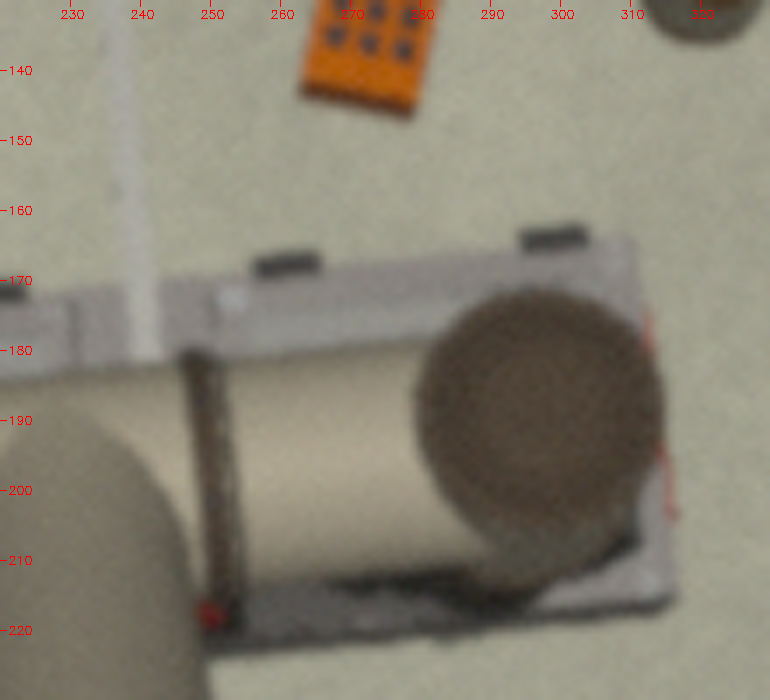

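Request:
{"fn": "play_rows", "kwargs": {
  "rows": [
    [1,2,0,0,0,0,180],
    [2,4,0,0,0,-1,180],
    [2,6,0,0,0,-1,180],
    [2,6,0,0,0,-1,180]
  ]
}}

```text
clock: 13.57
eef_pos: [0.4738, -0.1074, 0.108]
ee_rot: [[0.996, -0.008, -0.083], [0.083, 0.004, 0.997], [-0.007, -1.0, 0.005]]
force: [-16.7, 7.7, 42.7]
finger_gap: 0.0357
```

Request:
{"fn": "play_rows", "kwargs": {
  "rows": [
    [0,0,0,0,0,0,150],
    [0,0,0,0,0,0,90],
    [0,0,0,0,0,0,70],
    [0,0,0,0,0,0,70],
    [0,-20,0,0,0,0,70],
    [0,-50,0,0,0,0,70],
    [0,-90,0,0,0,0,70],
    [0,-130,0,0,0,0,70]
  ]
}}

```text
clock: 14.23
eef_pos: [0.4737, -0.1082, 0.2377]
ee_rot: [[0.996, -0.013, -0.083], [0.083, 0.004, 0.997], [-0.013, -1.0, 0.005]]
force: [1.6, 0.5, 0.2]
finger_gap: 0.062
```

```bash
python3 - <<'E'
from arc import *
go((hw(-.062,0,.30),94.8),(hw(-.062,.1255,.18),94.8),(hw(-.062,.1255,.114),94.8))
from h import *
im=optics.capture("scene");cv2.imwrite("pics/sc15.png",im); crop("s",im,190,150,130,100,6,"s15.png",10)
im=optics.capture("top");cv2.imwrite("pics/tp15.png",im); crop("s",im,220,150,110,90,7,"t15.png",10)
E
```

```text
t 14.23 tcp [ 0.4737 -0.1082  0.2377] hatch [-0.065  -0.1252  0.2377] F [1.6 0.5 0.2] gap 62.0 j [  6.  10. -20.  -0. -61. -91.]
[2.1, -61.7, 125.5] [-0.3, -0.0, -0.7] dist 140.0
[3.6, 58.9, 250.4] [-0.3, -0.0, -0.7] dist 257.0
[4.5, 124.9, 250.1] [-0.3, -0.0, -0.7] dist 280.0
```

View pics/s15.png

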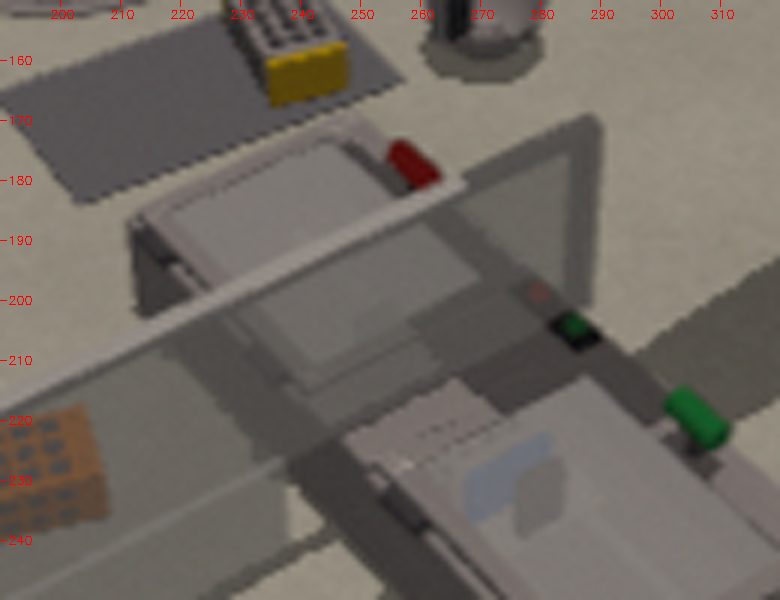

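View pics/t15.png

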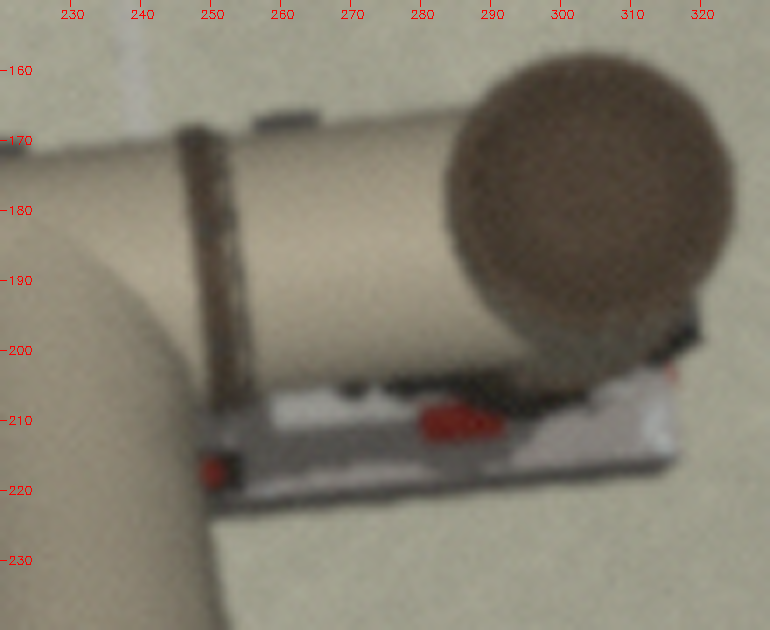

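```bash
python3 - <<'E'
from arc import *
from h import *
for th in(0,.03,.06,.1):
    a=hx(th); print(th,proj("scene",hw(a[0],-.1255,a[1])),proj("top",hw(a[0],-.1255,a[1]+.009)))
print("clean",proj("scene",hw(-.062,.1255,.106)),proj("top",hw(-.062,.1255,.115)))
print("obs wash scene",[413/6+190-.45,165/6+150-.45],"top",[462/7+220-.45,423/7+150-.45],"obs clean scene",[697/6+190-.45,418/6+150-.45])
E
```

```text
0 [[258.05141507 177.37680586]] [[285.47319139 209.60544063]]
0.03 [[257.79336098 176.59482456]] [[285.53748339 209.05085592]]
0.06 [[257.50560604 175.82972176]] [[285.59639718 208.45389243]]
0.1 [[257.07575735 174.83717066]] [[285.66640156 207.59248113]]
clean [[305.28490679 219.12922781]] [[201.48754913 218.22724473]]
obs wash scene [258.3833333333333, 177.05] top [285.55, 209.97857142857146] obs clean scene [305.7166666666667, 219.2166666666667]
```

The wash door is shut: the handle pixels match θ=0 within 0.4 px in both views, and pressing on it gave a rigid 42 N. Next I cross over the screen to the green handle.

Request:
{"fn": "play_rows", "kwargs": {
  "rows": [
    [0,-35,5,0,0,0,70],
    [1,-62,25,0,0,-0.7,70],
    [2,-65,60,0,0,-0.7,70],
    [2,-65,100,0,0,-0.7,70],
    [3,-65,140,0,0,-0.7,70],
    [3,-62,180,0,0,-0.7,70],
    [4,-40,215,0,0,-0.7,70],
    [4,-5,240,0,0,-0.7,70]
  ]
}}

```text
clock: 15.0
eef_pos: [0.4635, 0.1337, 0.2519]
ee_rot: [[0.996, 0.022, -0.087], [0.087, 0.007, 0.996], [0.023, -1.0, 0.005]]
force: [0.6, 0.4, -0.3]
finger_gap: 0.0618
```

```bash
python3 - <<'E'
from arc import *
go((hw(-.062,.1255,.18),94.8),(hw(-.062,.1255,.113),94.8))
E
```

```text
t 15.0 tcp [0.4635 0.1337 0.2519] hatch [-0.0549  0.1167  0.2519] F [ 0.6  0.4 -0.3] gap 61.8 j [  36.    8.  -20.    0.  -61. -121.]
[-8.7, 71.8, 8.5] [-0.3, 0.2, 1.3] dist 73.0
[-10.2, 138.8, 8.1] [-0.3, 0.2, 1.3] dist 139.0
```

Request:
{"fn": "play_rows", "kwargs": {
  "rows": [
    [-4,15,5,0,0,1.3,70],
    [-8,40,8,0,0,1.3,70],
    [-9,70,8,0,0,1.3,70],
    [-9,95,8,0,0,1.3,70],
    [-9,100,8,0,0,1.3,70],
    [-9,100,8,0,0,1.3,70]
  ]
}}

```text
clock: 15.5
eef_pos: [0.4552, 0.1404, 0.1497]
ee_rot: [[0.996, -0.005, -0.086], [0.086, 0.002, 0.996], [-0.005, -1.0, 0.002]]
force: [-0.4, -0.0, 0.7]
finger_gap: 0.0619
```

```bash
python3 - <<'E'
from arc import *
go((hw(-.062,.1255,.113),94.8))
from h import *
im=optics.capture("scene"); crop("s",im,250,150,110,100,6,"s16.png",10)
E
```

```text
t 15.5 tcp [0.4552 0.1404 0.1497] hatch [-0.0626  0.1241  0.1497] F [-0.4 -0.   0.7] gap 61.9 j [  37.   14.  -28.   -0.  -48. -121.]
[0.8, 36.7, 1.3] [-0.1, 0.1, -0.3] dist 37.0
```

View pics/s16.png

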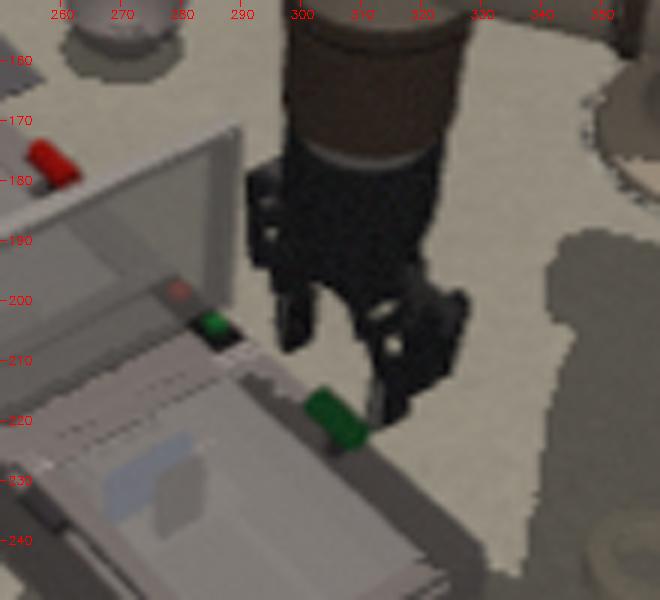

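Request:
{"fn": "play_rows", "kwargs": {
  "rows": [
    [1,15,1,0,0,0,70],
    [1,28,1,0,0,0,70],
    [1,36,1,0,0,0,70],
    [1,38,1,0,0,0,70],
    [1,38,1,0,0,0,120],
    [1,38,1,0,0,0,180],
    [1,38,1,0,0,0,180],
    [1,38,1,0,0,0,180]
  ],
  "force": 30
}}

```text
clock: 16.22
eef_pos: [0.4579, 0.1432, 0.1147]
ee_rot: [[0.996, 0.001, -0.087], [0.087, 0.006, 0.996], [0.001, -1.0, 0.006]]
force: [-1.7, 2.4, 4.2]
finger_gap: 0.0351
```

```bash
python3 - <<'E'
from arc import *
go()
q=wh(status.get_obs()["eef_pos"]); 
arc2([0,.08,.18,.28,.38,.48,.58,.68,.78,.88],[0,1,3,5,7,9,11,12,12,12],q[2]-.106,q[1],q[0]+.062)
E
```

```text
t 16.22 tcp [0.4579 0.1432 0.1147] hatch [-0.0597  0.1266  0.1147] F [-1.7  2.4  4.2] gap 35.1 j [  37.   17.  -30.   -0.  -42. -121.]
0 [0.0, 0.0, 0.0] [-0.3, 0.2, 0.1]
0.08 [3.0, -11.0, 0.0] [-0.3, 0.2, 1.1]
0.18 [9.0, -24.0, 0.0] [-0.3, 0.2, 3.1]
0.28 [16.0, -37.0, 0.0] [-0.3, 0.2, 5.1]
0.38 [24.0, -49.0, 0.0] [-0.3, 0.2, 7.1]
0.48 [33.0, -60.0, 0.0] [-0.3, 0.2, 9.1]
0.58 [43.0, -70.0, 0.0] [-0.3, 0.2, 11.1]
0.68 [54.0, -79.0, 0.0] [-0.3, 0.2, 12.1]
0.78 [66.0, -87.0, 0.0] [-0.3, 0.2, 12.1]
0.88 [78.0, -94.0, 0.0] [-0.3, 0.2, 12.1]
```

Request:
{"fn": "play_rows", "kwargs": {
  "rows": [
    [3,-11,0,0,0,1,180],
    [9,-24,0,0,0,3,180],
    [16,-37,0,0,0,5,180],
    [24,-49,0,0,0,7,180],
    [33,-60,0,0,0,9,180],
    [43,-70,0,0,0,11,180],
    [54,-79,0,0,0,12,180],
    [66,-87,0,0,0,12,180]
  ]
}}

```text
clock: 16.88
eef_pos: [0.5218, 0.1483, 0.2004]
ee_rot: [[0.973, -0.215, -0.085], [0.085, -0.013, 0.996], [-0.215, -0.977, 0.005]]
force: [-3.1, 1.9, -5.7]
finger_gap: 0.035
```

```bash
python3 - <<'E'
from arc import *
go()
arc2([.72,.8,.9,1.0,1.12,1.24,1.36,1.48,1.6,1.7,1.78,1.8,1.83],[12,12,12,12,10,8,6,4,2,0,0,0,0],.0087,.1266,.0023)
from h import *
im=optics.capture("scene"); crop("s",im,220,150,130,100,6,"s17.png",10)
E
```

```text
t 16.88 tcp [0.5218 0.1483 0.2004] hatch [0.0044 0.1264 0.2004] F [-3.1  1.9 -5.7] gap 35.0 j [  30.   22.   -6.   -6.  -73. -113.]
0.72 [-5.0, 4.0, 0.0] [-0.3, 0.2, -0.4]
0.8 [3.0, -4.0, 0.0] [-0.3, 0.2, -0.4]
0.9 [14.0, -13.0, 0.0] [-0.3, 0.2, -0.4]
1.0 [26.0, -21.0, 0.0] [-0.3, 0.2, -0.4]
1.12 [41.0, -29.0, 0.0] [-0.3, 0.2, -2.4]
1.24 [56.0, -35.0, 0.0] [-0.3, 0.2, -4.4]
1.36 [73.0, -39.0, 0.0] [-0.3, 0.2, -6.4]
1.48 [89.0, -41.0, 0.0] [-0.3, 0.1, -8.4]
1.6 [106.0, -41.0, 0.0] [-0.3, 0.1, -10.4]
1.7 [120.0, -39.0, 0.0] [-0.3, 0.1, -12.4]
1.78 [131.0, -37.0, -0.0] [-0.3, 0.1, -12.4]
1.8 [134.0, -37.0, -0.0] [-0.3, 0.1, -12.4]
1.83 [138.0, -35.0, -0.0] [-0.3, 0.1, -12.4]
```

View pics/s17.png

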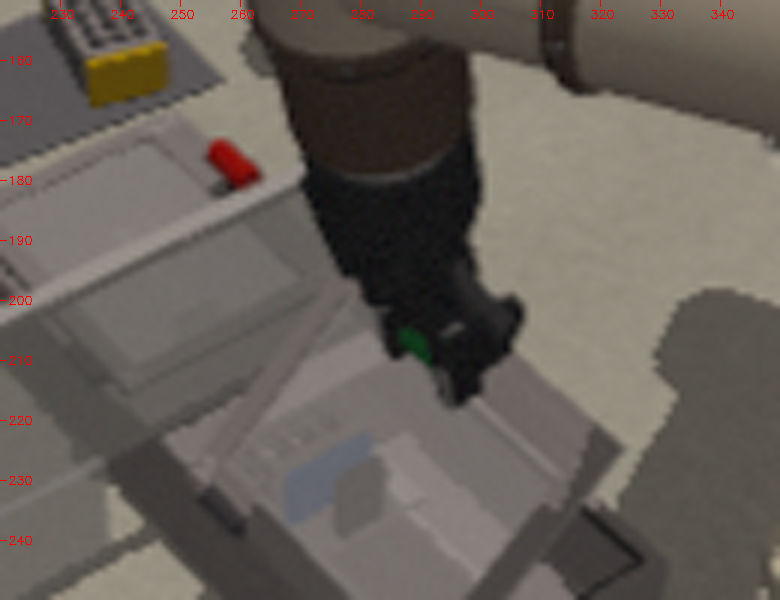

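The green door is about half open and the handle is held at (289,208). I'll carry on along the arc.

Request:
{"fn": "play_rows", "kwargs": {
  "rows": [
    [5,-5,0,0,0,0,180],
    [16,-14,0,0,0,0,180],
    [28,-22,0,0,0,0,180],
    [41,-29,0,0,0,-2,180],
    [56,-35,0,0,0,-4,180],
    [73,-39,0,0,0,-6,180],
    [89,-41,0,0,0,-8,180],
    [103,-41,0,0,0,-10,180]
  ]
}}

```text
clock: 17.6
eef_pos: [0.6336, 0.1574, 0.2204]
ee_rot: [[0.996, -0.036, -0.086], [0.086, 0.001, 0.996], [-0.036, -0.999, 0.004]]
force: [-5.4, -1.2, -2.9]
finger_gap: 0.0354
```

```bash
python3 - <<'E'
from arc import *
go()
arc2([1.6,1.66,1.72,1.77,1.8,1.84],[2,1,0,0,0,0],.0087,.1266,.0023)
E
```

```text
t 17.6 tcp [0.6336 0.1574 0.2204] hatch [0.1166 0.1261 0.2204] F [-5.4 -1.2 -2.9] gap 35.4 j [  28.   27.    4.   -1.  -68. -112.]
1.6 [0.0, 3.0, 1.0] [-0.2, 0.2, -0.1]
1.66 [8.0, 5.0, 0.0] [-0.2, 0.2, -1.1]
1.72 [16.0, 8.0, 0.0] [-0.2, 0.2, -2.1]
1.77 [23.0, 10.0, 0.0] [-0.2, 0.2, -2.1]
1.8 [27.0, 12.0, 0.0] [-0.2, 0.2, -2.1]
1.84 [32.0, 15.0, 0.0] [-0.2, 0.2, -2.1]
```

Request:
{"fn": "play_rows", "kwargs": {
  "rows": [
    [5,2,0,0,0,0,180],
    [11,4,0,0,0,-1,180],
    [17,7,0,0,0,-2,180],
    [23,9,0,0,0,-2,180],
    [27,11,0,0,0,-2,180],
    [29,12,0,0,0,-2,180],
    [30,12,0,0,0,-2,180],
    [30,12,0,0,0,-2,180]
  ]
}}

```text
clock: 18.27
eef_pos: [0.6647, 0.1599, 0.2086]
ee_rot: [[0.996, 0.003, -0.087], [0.087, 0.004, 0.996], [0.003, -1.0, 0.004]]
force: [0.5, -0.5, 4.3]
finger_gap: 0.0352
```

```bash
python3 - <<'E'
from arc import *
go()
print(hx(1.8),hx(1.76))
from h import *
im=optics.capture("scene"); crop("s",im,220,150,130,100,6,"s18.png",10)
im=optics.capture("top"); crop("s",im,160,110,110,110,6,"t18.png",10)
E
```

```text
t 18.27 tcp [0.6647 0.1599 0.2086] hatch [0.1478 0.126  0.2086] F [ 0.5 -0.5  4.3] gap 35.2 j [  27.   29.    6.   -0.  -66. -112.]
[0.14046471 0.1986661 ] [0.13534785 0.20114268]
```

View pics/s18.png

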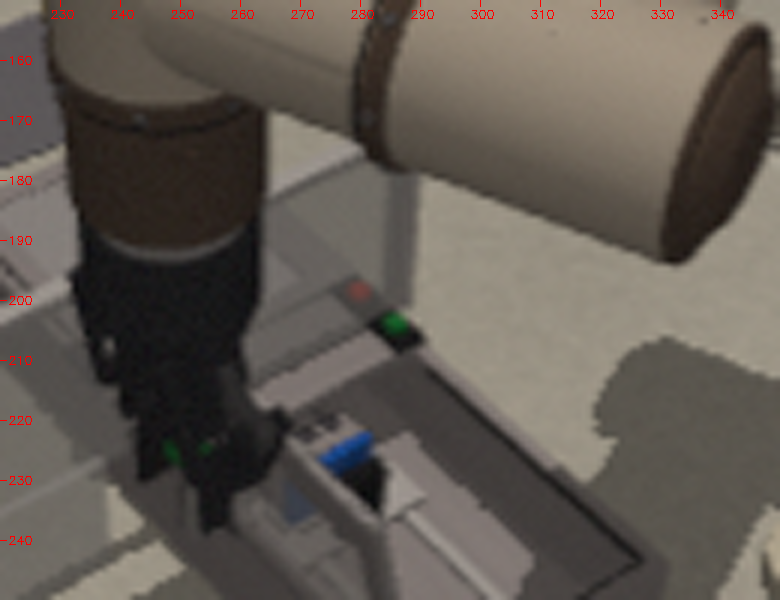

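View pics/t18.png

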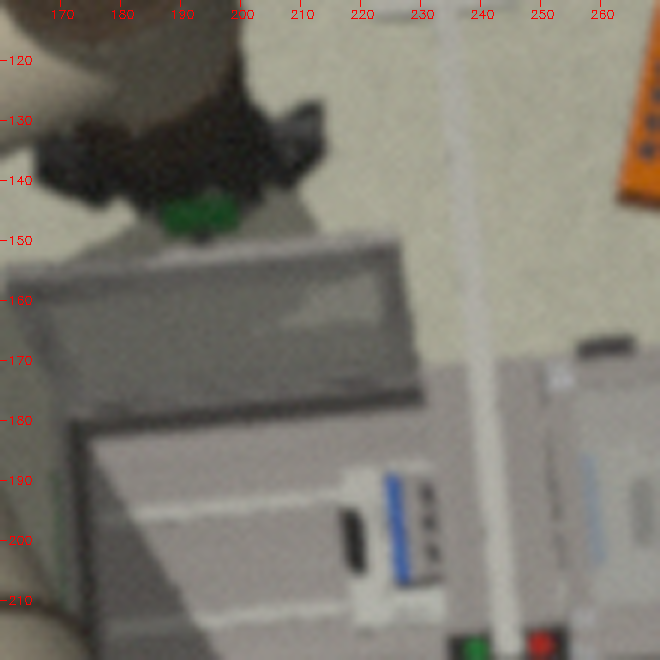

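```bash
python3 - <<'E'
from arc import *
from h import *
for th in(1.6,1.65,1.7,1.75,1.8):
    a=hx(th); print(th,proj("top",hw(a[0],.1255,a[1])),proj("scene",hw(a[0],.1255,a[1])))
print("obs top",200/6+160-.45,215/6+110-.45,"scene",192/6+220-.45,448/6+150-.45)
E
```

```text
1.6 [[192.94535637 152.7724329 ]] [[259.33058607 220.83333176]]
1.65 [[192.83918685 150.65938624]] [[257.30506476 222.44179629]]
1.7 [[192.75079695 148.62651878]] [[255.30856647 224.12201388]]
1.75 [[192.68032449 146.67965076]] [[253.34787738 225.86863708]]
1.8 [[192.62783577 144.82417905]] [[251.42967492 227.67600637]]
obs top 192.88333333333335 145.38333333333335 scene 251.55 224.2166666666667
```

Request:
{"fn": "play_rows", "kwargs": {
  "rows": [
    [3,1,0,0,0,0,180],
    [6,3,0,0,0,0,180],
    [6,3,0,0,0,0,180]
  ]
}}

```text
clock: 18.62
eef_pos: [0.6693, 0.1603, 0.206]
ee_rot: [[0.996, -0.001, -0.086], [0.086, 0.003, 0.996], [-0.001, -1.0, 0.003]]
force: [-6.8, -0.2, 9.3]
finger_gap: 0.035
```

Request:
{"fn": "play_rows", "kwargs": {
  "rows": [
    [-1,0,0,0,0,0,120],
    [-1,0,0,0,0,0,70],
    [-1,0,0,0,0,0,70],
    [-1,-10,0,0,0,0,70],
    [0,-35,0,0,0,0,70],
    [0,-75,0,0,0,0,70],
    [0,-110,0,0,0,0,70],
    [0,-120,0,0,-5,0,70]
  ]
}}

```text
clock: 19.28
eef_pos: [0.6717, 0.16, 0.3342]
ee_rot: [[0.985, 0.011, -0.175], [0.175, 0.006, 0.985], [0.012, -1.0, 0.004]]
force: [-0.2, -0.2, 2.4]
finger_gap: 0.0619
```

```bash
python3 - <<'E'
from mv import *
go((hw(-.002,.080,.30),184.8))
from h import *
im=optics.capture("top"); crop("s",im,160,110,110,110,6,"t19.png",10)
im=optics.capture("scene"); crop("s",im,220,150,130,100,6,"s19.png",10)
E
```

```text
t 19.28 tcp [0.6717 0.16   0.3342] hatch [0.1547 0.1255 0.3342] F [-0.2 -0.2  2.4] gap 61.9 j [  27.   26.   18.   -0.  -81. -107.]
[-160.6, 32.1, -31.1] [0.3, -84.7, 0.7] dist 167.0
```

View pics/t19.png

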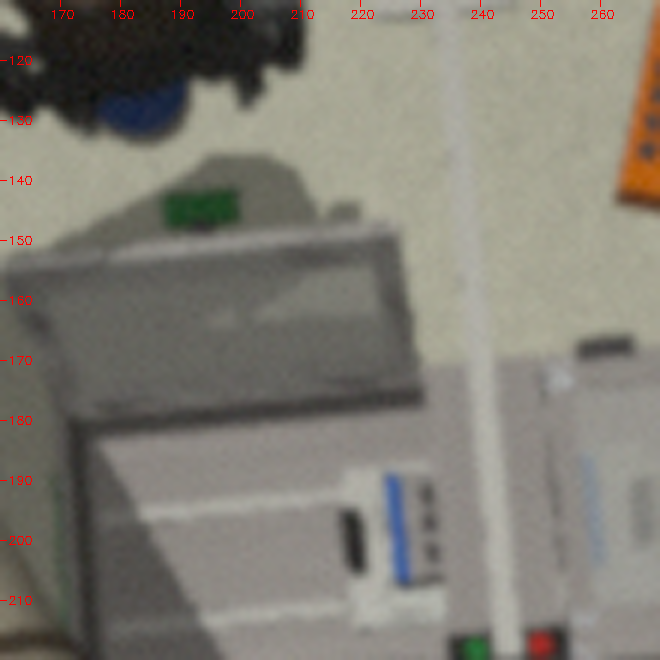

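View pics/s19.png

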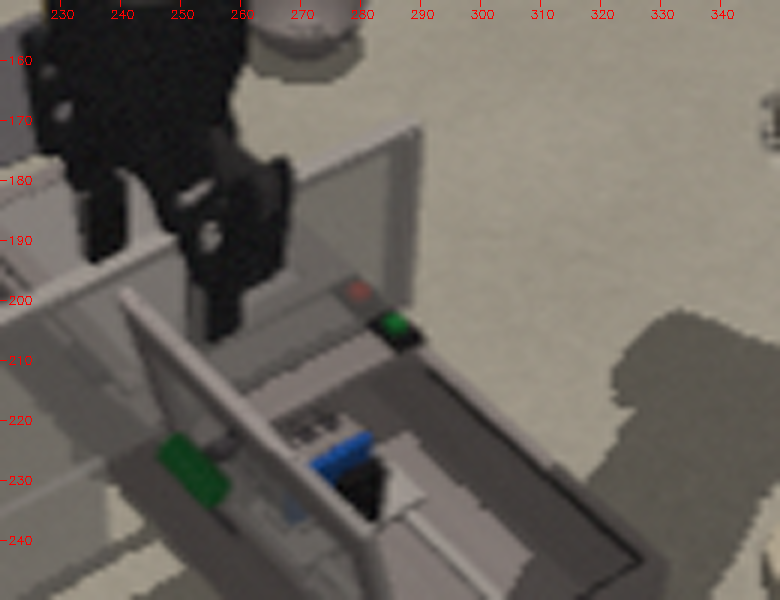

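The green door is at its stop (θ≈1.80 in both views). The clean tab is at (218.6,199.7) in the top view.

```bash
python3 - <<'E'
from mv import *
from h import *
print("tab",wh(back("top",[[218.55,199.7]],.061)[0]))
E
```

```text
tab [-0.00253235  0.07281632  0.061     ]
```

Request:
{"fn": "play_rows", "kwargs": {
  "rows": [
    [-25,0,-5,0,-7,0,60],
    [-55,0,-10,0,-14,0,60],
    [-90,5,-16,0,-21,0,60],
    [-120,10,-24,0,-28,0,60],
    [-145,20,-30,0,-35,0,60],
    [-160,30,-31,0,-42,0,60],
    [-161,60,-31,0,-49,0,60],
    [-161,90,-31,0,-56,0,60]
  ]
}}

```text
clock: 20.05
eef_pos: [0.5173, 0.102, 0.2394]
ee_rot: [[0.402, 0.009, -0.915], [0.915, 0.008, 0.402], [0.011, -1.0, -0.005]]
force: [0.4, 0.8, -0.1]
finger_gap: 0.0651
```

```bash
python3 - <<'E'
from mv import *
go((hw(-.002,.078,.15),184.8),(hw(-.002,.078,.055),184.8))
E
```

```text
t 20.05 tcp [0.5173 0.102  0.2394] hatch [-0.004   0.0806  0.2394] F [ 0.4  0.8 -0.1] gap 65.1 j [ 29.  13. -15.  -0. -61. -52.]
[-2.4, 89.3, -2.5] [0.5, -28.5, 0.5] dist 89.0
[-3.4, 184.3, -2.0] [0.5, -28.5, 0.5] dist 184.0
```

Request:
{"fn": "play_rows", "kwargs": {
  "rows": [
    [-1,10,0,0,-7,0,60],
    [-2,30,-1,0,-14,0,60],
    [-3,55,-2,0,-21,0,60],
    [-4,85,-2,0,-28,0,60],
    [-5,115,-2,0,-28,0,60],
    [-5,145,-2,0,-28,0,60],
    [-5,165,-2,0,-28,0,60],
    [-5,168,-2,0,-28,0,60]
  ]
}}

```text
clock: 20.72
eef_pos: [0.5154, 0.0965, 0.0666]
ee_rot: [[-0.072, -0.0, -0.997], [0.997, 0.004, -0.072], [0.004, -1.0, -0.0]]
force: [-0.7, 0.1, 0.3]
finger_gap: 0.0653
```

```bash
python3 - <<'E'
from mv import *
go((hw(-.002,.0765,.055),184.8))
from h import *
im=optics.capture("top"); crop("s",im,160,130,110,100,6,"t20.png",10)
im=optics.capture("scene"); crop("s",im,230,150,120,100,6,"s20.png",10)
E
```

```text
t 20.72 tcp [0.5154 0.0965 0.0666] hatch [-0.0063  0.0753  0.0666] F [-0.7  0.1  0.3] gap 65.3 j [ 28.  25. -27.  -0. -38. -24.]
[1.2, 11.6, -4.3] [0.0, -0.7, 0.2] dist 12.0
```

View pics/t20.png

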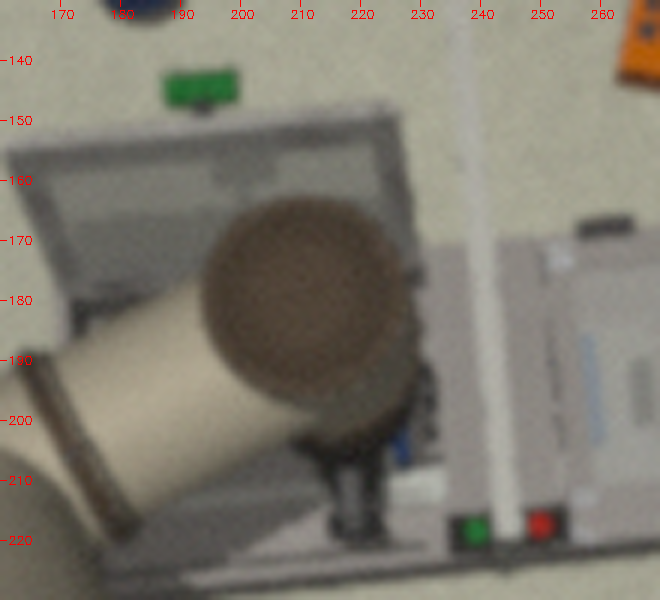

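View pics/s20.png

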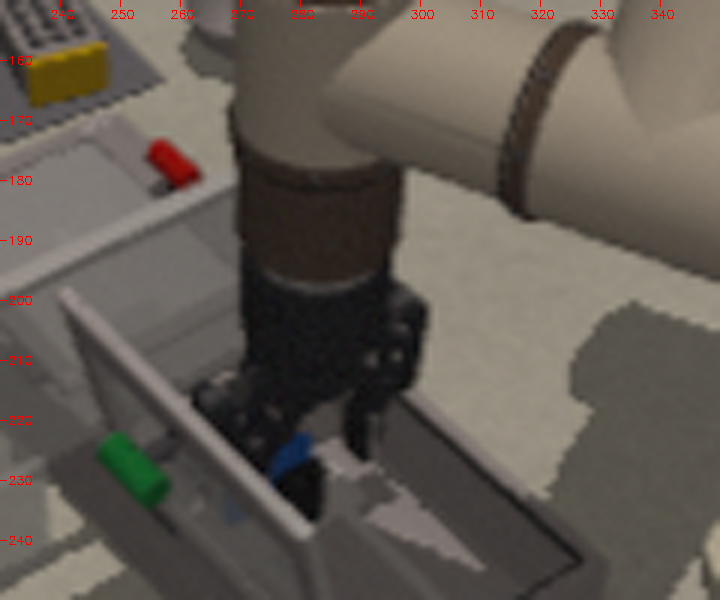

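Request:
{"fn": "play_rows", "kwargs": {
  "rows": [
    [1,5,-3,0,-0.7,0,60],
    [1,10,-4,0,-0.7,0,60],
    [1,12,-4,0,-0.7,0,60],
    [1,12,-4,0,-0.7,0,100],
    [1,12,-4,0,-0.7,0,160],
    [1,12,-4,0,-0.7,0,200],
    [1,12,-4,0,-0.7,0,200],
    [1,12,-4,0,-0.7,0,200]
  ],
  "force": 40
}}

```text
clock: 21.48
eef_pos: [0.5211, 0.0986, 0.0588]
ee_rot: [[-0.086, 0.005, -0.996], [0.996, 0.006, -0.086], [0.005, -1.0, -0.005]]
force: [-3.8, 0.0, 6.0]
finger_gap: 0.0294
```

```bash
python3 - <<'E'
from mv import *
go((hw(-.003,.181,.058),184.8))
E
```

```text
t 21.48 tcp [0.5211 0.0986 0.0588] hatch [-0.0005  0.0769  0.0588] F [-3.8  0.   6. ] gap 29.4 j [ 28.  26. -27.  -0. -37. -23.]
[104.1, 1.3, 2.3] [0.3, 0.1, 0.3] dist 104.0
```

Request:
{"fn": "play_rows", "kwargs": {
  "rows": [
    [8,0,0,0,0,0,200],
    [22,0,0,0,0,0,200],
    [40,0,0,0,0,0,200],
    [58,0,0,0,0,0,200],
    [76,0,0,0,0,0,200],
    [90,0,0,0,0,0,200],
    [99,0,0,0,0,0,200],
    [103,0,0,0,0,0,200]
  ]
}}

```text
clock: 22.15
eef_pos: [0.5126, 0.2026, 0.0589]
ee_rot: [[-0.087, 0.006, -0.996], [0.996, 0.006, -0.087], [0.006, -1.0, -0.006]]
force: [4.8, -1.0, -7.3]
finger_gap: 0.0292
```

Request:
{"fn": "play_rows", "kwargs": {
  "rows": [
    [2,0,0,0,0,0,200],
    [4,0,0,0,0,0,200],
    [6,0,0,0,0,0,200],
    [6,0,0,0,0,0,200]
  ]
}}

```text
clock: 22.48
eef_pos: [0.5124, 0.2049, 0.0588]
ee_rot: [[-0.086, 0.004, -0.996], [0.996, 0.001, -0.086], [0.001, -1.0, -0.004]]
force: [8.9, -12.0, -3.9]
finger_gap: 0.0291
```

```bash
python3 - <<'E'
from mv import *
go()
E
```

```text
t 22.48 tcp [0.5124 0.2049 0.0588] hatch [-0.0003  0.1836  0.0588] F [  8.9 -12.   -3.9] gap 29.1 j [ 39.  28. -24.   0. -38. -34.]
```

Request:
{"fn": "play_rows", "kwargs": {
  "rows": [
    [0,0,0,0,0,0,140],
    [0,0,0,0,0,0,80],
    [0,0,0,0,0,0,60],
    [0,-10,0,0,0,0,50],
    [0,-40,0,0,0,0,30],
    [0,-75,0,0,0,0,0],
    [-25,-100,0,0,0,0,0],
    [-50,-105,0,0,0,0,0]
  ]
}}

```text
clock: 23.15
eef_pos: [0.5188, 0.1571, 0.1701]
ee_rot: [[-0.091, 0.014, -0.996], [0.996, 0.006, -0.091], [0.005, -1.0, -0.015]]
force: [0.2, 0.4, 0.9]
finger_gap: 0.0853
```

```bash
python3 - <<'E'
from mv import *
go((hw(-.001,.105,.14),184.8),(hw(-.001,.105,.0535),184.8))
from h import *
im=optics.capture("top"); crop("s",im,160,140,110,100,7,"t21.png",10)
im=optics.capture("scene"); crop("s",im,230,150,120,120,6,"s21.png",10)
E
```

```text
t 23.15 tcp [0.5188 0.1571 0.1701] hatch [0.0022 0.1354 0.1701] F [0.2 0.4 0.9] gap 85.3 j [ 34.  18. -19.   0. -52. -29.]
[-30.5, 29.9, 3.8] [0.9, 0.4, 0.3] dist 43.0
[-31.0, 116.4, 5.1] [0.9, 0.4, 0.3] dist 121.0
```

View pics/t21.png

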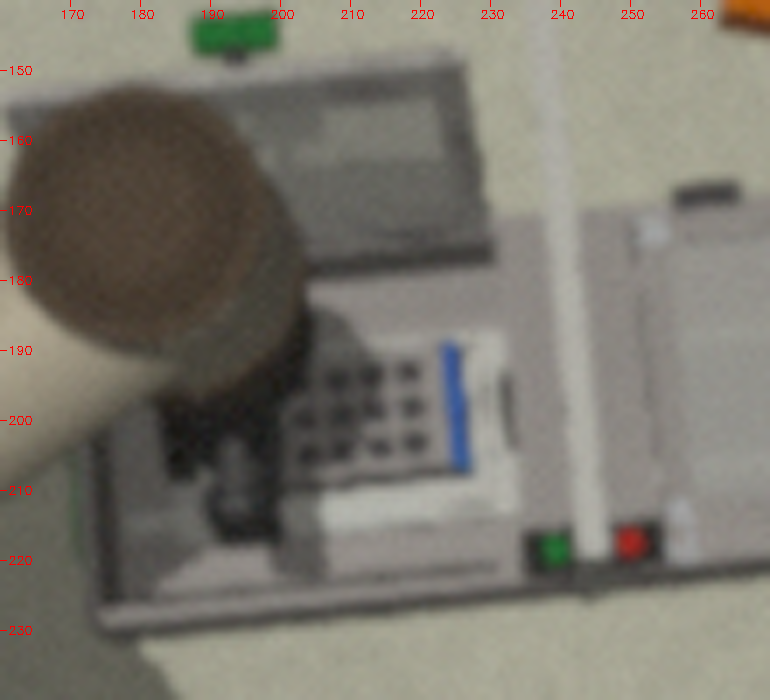

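View pics/s21.png

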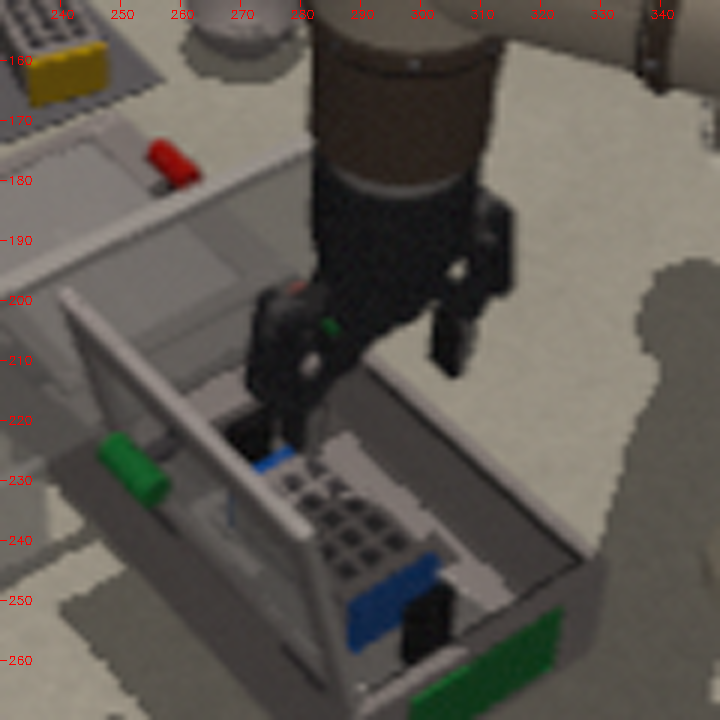

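```bash
python3 - <<'E'
from mv import *
from h import *
for z in(.054,):
  for u in((460/7+160,342/7+140),(466/7+160,410/7+140),(470/7+160,468/7+140)): print(wh(back("top",[np.array(u)-.45],z)[0]).round(4))
# clean end corners in scene, top edge of blue cap near
for u in((438/6+230,553/6+150),(348/6+230,600/6+150)): print("sc",wh(back("scene",[np.array(u)-.45],.054)[0]).round(4))
go()
E
```

```text
[0.0322 0.049  0.054 ]
[0.0012 0.0492 0.054 ]
[-0.025   0.0499  0.054 ]
sc [-0.0272  0.1586  0.054 ]
sc [0.0301 0.155  0.054 ]
t 23.25 tcp [0.5167 0.1538 0.1671] hatch [-0.0002  0.1323  0.1671] F [ 0.5 -0.5 -0.3] gap 85.1 j [ 34.  18. -19.   0. -52. -29.]
```

Request:
{"fn": "play_rows", "kwargs": {
  "rows": [
    [-15,10,0,0.8,0,0,0],
    [-27,30,-1,0.8,0,0,0],
    [-28,55,-2,0.8,0,0,0],
    [-28,80,-2,0.8,0,0,0],
    [-28,100,-2,0.8,0,0,0],
    [-28,111,-2,0.8,0,0,0],
    [-28,114,-2,0.8,0,0,0],
    [-28,114,-2,0.8,0,0,0]
  ]
}}

```text
clock: 23.92
eef_pos: [0.5216, 0.1268, 0.0523]
ee_rot: [[-0.085, -0.007, -0.996], [0.996, 0.002, -0.085], [0.003, -1.0, 0.007]]
force: [-0.3, -0.1, -0.6]
finger_gap: 0.085
```

Request:
{"fn": "play_rows", "kwargs": {
  "rows": [
    [0,0,0,0,0,0,60],
    [0,0,0,0,0,0,120],
    [0,0,0,0,0,0,140],
    [0,0,0,0,0,0,140],
    [0,0,0,0,0,0,140]
  ]
}}

```text
clock: 24.33
eef_pos: [0.5224, 0.1275, 0.0537]
ee_rot: [[-0.086, -0.005, -0.996], [0.996, 0.003, -0.086], [0.004, -1.0, 0.005]]
force: [-1.0, 1.5, 6.7]
finger_gap: 0.0553
```

```bash
python3 - <<'E'
from mv import *
go((hw(.002,.104,.0535),184.8))
o=status.get_obs();print(np.array(o["ee_rot"]).round(3))
E
```

```text
t 24.33 tcp [0.5224 0.1275 0.0537] hatch [0.0033 0.1056 0.0537] F [-1.   1.5  6.7] gap 55.3 j [ 31.  27. -25.  -0. -38. -26.]
[-1.6, 0.2, 1.3] [-0.3, 0.1, 0.2] dist 2.0
[[-0.086 -0.005 -0.996]
 [ 0.996  0.003 -0.086]
 [ 0.004 -1.     0.005]]
```

Request:
{"fn": "play_rows", "kwargs": {
  "rows": [
    [0,-3,0,0,0,0,140],
    [0,-12,0,0,0,0,140],
    [0,-28,0,0,0,0,140],
    [0,-50,0,0,0,0,140],
    [0,-75,0,0,0,0,140],
    [0,-95,0,0,0,0,140],
    [0,-103,0,0,0,0,140],
    [5,-105,0,0,0,0,140]
  ]
}}

```text
clock: 25.0
eef_pos: [0.5229, 0.1319, 0.1605]
ee_rot: [[-0.084, -0.002, -0.996], [0.996, 0.005, -0.084], [0.005, -1.0, 0.002]]
force: [0.9, -0.7, -1.9]
finger_gap: 0.0552
```

```bash
python3 - <<'E'
from mv import *
go(([.524,.3785,.155],170.3),([.524,.3785,.045],170.3))
from h import *
im=optics.capture("scene"); crop("s",im,230,150,120,120,6,"s22.png",10)
E
```

```text
t 25.0 tcp [0.5229 0.1319 0.1605] hatch [0.0041 0.11   0.1605] F [ 0.9 -0.7 -1.9] gap 55.2 j [ 31.  19. -19.  -0. -52. -26.]
[245.6, 6.7, -22.0] [-0.1, 14.5, 0.3] dist 247.0
[245.0, 116.7, -22.2] [-0.1, 14.5, 0.3] dist 272.0
```

View pics/s22.png

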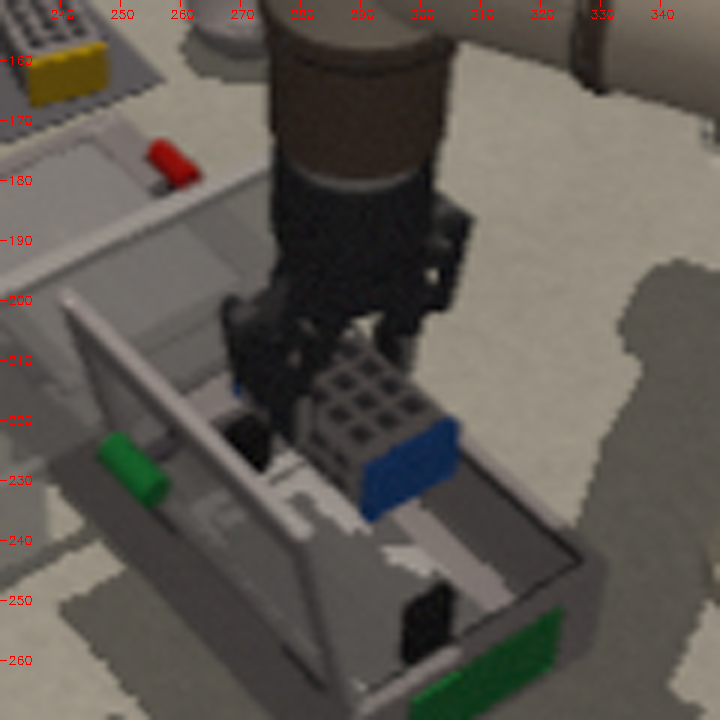

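The cassette is lifted out level, with its blue cap at (299,227), and the carrier stays behind. I'll move it over the packing mat.

Request:
{"fn": "play_rows", "kwargs": {
  "rows": [
    [12,0,-1,0,1,0,140],
    [40,0,-4,0,3,0,140],
    [80,2,-7,0,6,0,140],
    [120,4,-11,0,9,0,140],
    [160,5,-15,0,12,0,140],
    [198,6,-18,0,14,0,140],
    [228,7,-21,0,14.5,0,140],
    [243,7,-22,0,14.5,0,140]
  ]
}}

```text
clock: 25.72
eef_pos: [0.5225, 0.3801, 0.1506]
ee_rot: [[0.165, -0.006, -0.986], [0.986, 0.002, 0.165], [0.001, -1.0, 0.006]]
force: [0.5, -0.0, -1.9]
finger_gap: 0.0551
```

```bash
python3 - <<'E'
from mv import *
go(([.524,.3785,.045],170.3))
E
```

```text
t 25.72 tcp [0.5225 0.3801 0.1506] hatch [0.0245 0.3573 0.1506] F [ 0.5 -0.  -1.9] gap 55.1 j [ 50.  29.  -4.  -0. -57. -59.]
[-1.5, 105.6, -2.4] [-0.4, 0.2, 0.1] dist 106.0
```

Request:
{"fn": "play_rows", "kwargs": {
  "rows": [
    [-1,15,-1,-0.3,0,0,140],
    [-1,40,-2,-0.3,0,0,140],
    [-1,65,-2,-0.3,0,0,140],
    [-1,80,-2,-0.3,0,0,140],
    [-1,88,-2,-0.3,0,0,140],
    [-1,90,-2,-0.3,0,0,140],
    [-1,90,-2,-0.3,0,0,140]
  ]
}}

```text
clock: 26.3
eef_pos: [0.5236, 0.3785, 0.0596]
ee_rot: [[0.165, -0.002, -0.986], [0.986, 0.0, 0.165], [-0.0, -1.0, 0.002]]
force: [0.1, 0.2, -1.5]
finger_gap: 0.0551
```

```bash
python3 - <<'E'
from mv import *
go(([.524,.3785,.040],170.3))
from h import *
im=optics.capture("scene"); crop("s",im,270,230,120,110,6,"s23.png",10)
im=optics.capture("top"); crop("s",im,90,150,90,90,7,"t23.png",10)
E
```

```text
t 26.3 tcp [0.5236 0.3785 0.0596] hatch [0.0254 0.3556 0.0596] F [ 0.1  0.2 -1.5] gap 55.1 j [ 50.  35.  -9.  -0. -46. -60.]
[0.1, 19.6, -0.4] [-0.1, 0.2, -0.0] dist 20.0
```

View pics/s23.png

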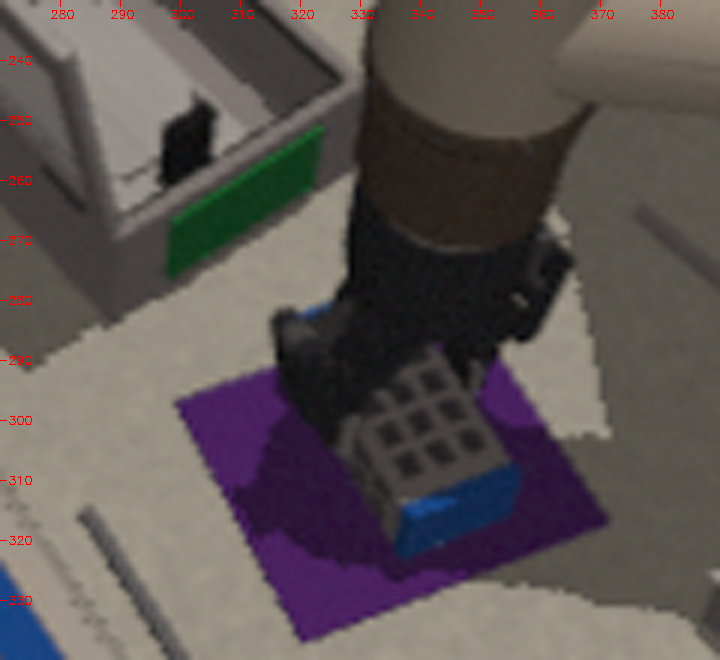

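View pics/t23.png

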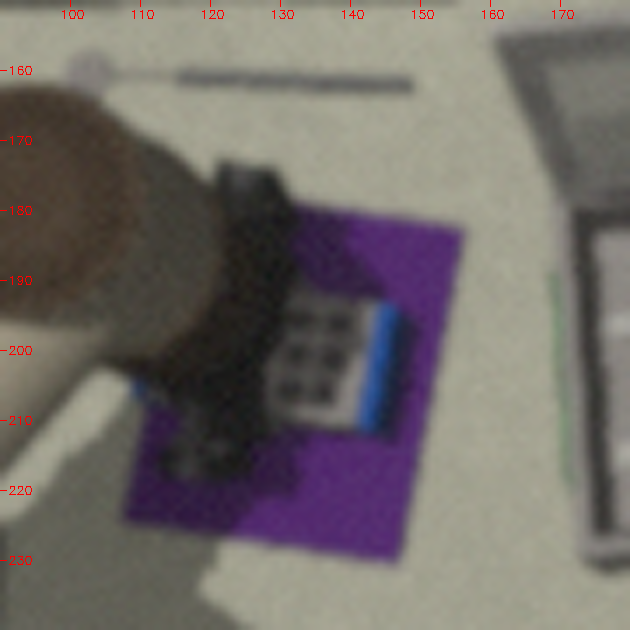

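```bash
python3 - <<'E'
from h import *
m=np.array([.524,.377]);a=np.radians(-9.7);c,s=np.cos(a),np.sin(a)
for u in((147.0,193.3),(143.1,211.5)):
    d=back("top",[np.array(u)-.45],.060)[0][:2]-m; print((c*d[0]+s*d[1]).round(4),(-s*d[0]+c*d[1]).round(4))
for u in((519/6+270,465/6+230),(403/6+270,505/6+230)):
    d=back("scene",[np.array(u)-.45],.060)[0][:2]-m; print("sc",(c*d[0]+s*d[1]).round(4),(-s*d[0]+c*d[1]).round(4))
# mat corners in scene
for u in((176/6+270,402/6+230),(305/6+270,642/6+230),(609/6+270,520/6+230)):
    d=back("scene",[np.array(u)-.45],.004)[0][:2]-m; print("mat sc",(c*d[0]+s*d[1]).round(4),(-s*d[0]+c*d[1]).round(4))
E
```

```text
0.031 -0.0544
-0.0269 -0.0533
sc -0.0307 0.0535
sc 0.0263 0.0515
mat sc 0.0766 -0.0597
mat sc 0.0765 0.0682
mat sc -0.0806 0.068
```

Request:
{"fn": "play_rows", "kwargs": {
  "rows": [
    [1,6,0,0,0,0,140],
    [1,12,0,0,0,0,140],
    [1,16,0,0,0,0,140],
    [1,18,0,0,0,0,140],
    [1,20,0,0,0,0,140],
    [1,21,0,0,0,0,140],
    [1,21,0,0,0,0,140]
  ]
}}

```text
clock: 26.98
eef_pos: [0.5245, 0.3804, 0.0402]
ee_rot: [[0.164, 0.0, -0.986], [0.986, 0.002, 0.164], [0.002, -1.0, 0.0]]
force: [-0.4, -0.4, -2.1]
finger_gap: 0.0553
```

Force is still −2.1 N, which is just the cassette's weight, so it hasn't touched down yet.

Request:
{"fn": "play_rows", "kwargs": {
  "rows": [
    [0,1,0,0,0,0,140],
    [0,2,0,0,0,0,140],
    [0,2,0,0,0,0,140],
    [0,2,0,0,0,0,140]
  ]
}}

```text
clock: 27.32
eef_pos: [0.5247, 0.3805, 0.0399]
ee_rot: [[0.164, 0.001, -0.986], [0.986, 0.003, 0.164], [0.003, -1.0, -0.001]]
force: [-1.7, -1.1, 5.7]
finger_gap: 0.0553
```

Contact at z = 0.0399, as predicted, so I release and back off.

Request:
{"fn": "play_rows", "kwargs": {
  "rows": [
    [0,0,0,0,0,0,120],
    [0,0,0,0,0,0,70],
    [0,0,0,0,0,0,30],
    [0,0,0,0,0,0,30],
    [0,-10,0,0,0,0,30],
    [0,-35,0,0,0,0,30],
    [0,-70,0,0,0,0,30],
    [0,-110,0,0,0,0,30]
  ]
}}

```text
clock: 27.98
eef_pos: [0.5238, 0.3793, 0.1498]
ee_rot: [[0.164, -0.002, -0.986], [0.986, -0.0, 0.164], [-0.001, -1.0, 0.002]]
force: [0.8, 0.9, 0.1]
finger_gap: 0.0754
```

Request:
{"fn": "play_rows", "kwargs": {
  "rows": [
    [0,-40,0,0,0,0,30],
    [0,-80,30,0,0,0,30],
    [0,-120,70,0,0,0,30],
    [0,-130,110,0,0,0,30],
    [0,-130,150,0,0,0,30],
    [0,-130,150,0,0,0,30]
  ]
}}

```text
clock: 28.48
eef_pos: [0.3732, 0.4045, 0.2835]
ee_rot: [[0.162, 0.0, -0.987], [0.987, 0.005, 0.162], [0.005, -1.0, 0.001]]
force: [-0.6, -0.7, 0.4]
finger_gap: 0.0754
```

```bash
python3 - <<'E'
from mv import *
go()
from h import *
im=optics.capture("scene"); cv2.imwrite("pics/s24b.png",cv2.resize(im,(800,600))); crop("s",im,270,230,120,110,6,"s24.png",10)
im=optics.capture("top"); cv2.imwrite("pics/t24b.png",cv2.resize(im,(800,600))); crop("s",im,90,150,90,90,7,"t24.png",10)
E
```

```text
t 28.48 tcp [0.3732 0.4045 0.2835] hatch [-0.1222  0.3941  0.2835] F [-0.6 -0.7  0.4] gap 75.4 j [ 64.  14.  -8.  -0. -68. -73.]
```

View pics/s24b.png

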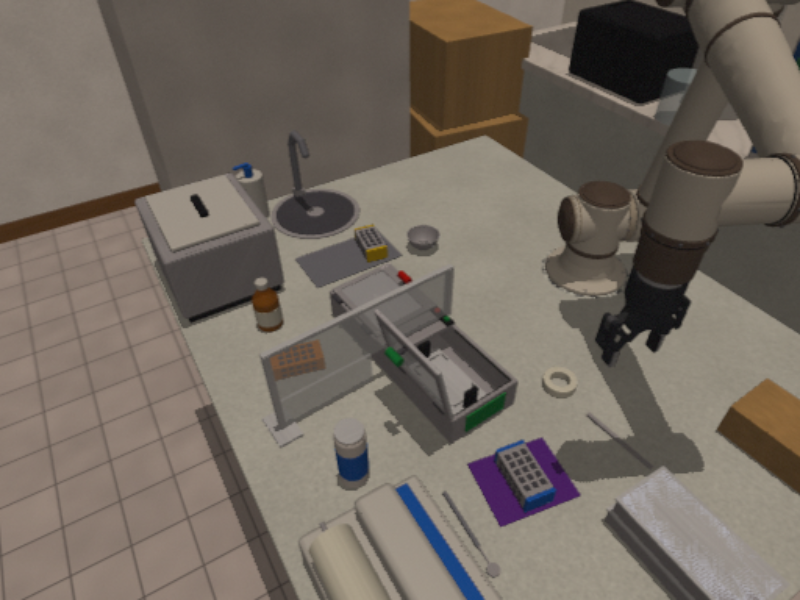

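View pics/t24b.png

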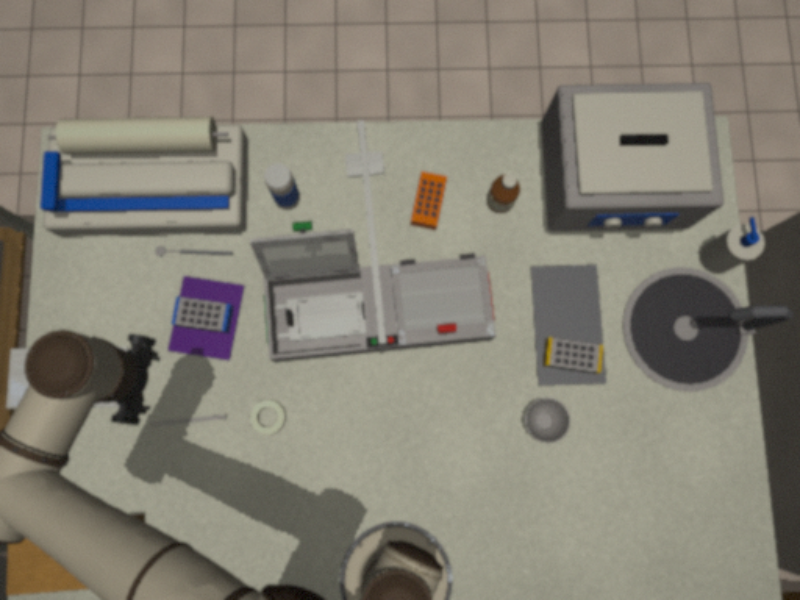

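View pics/t24.png

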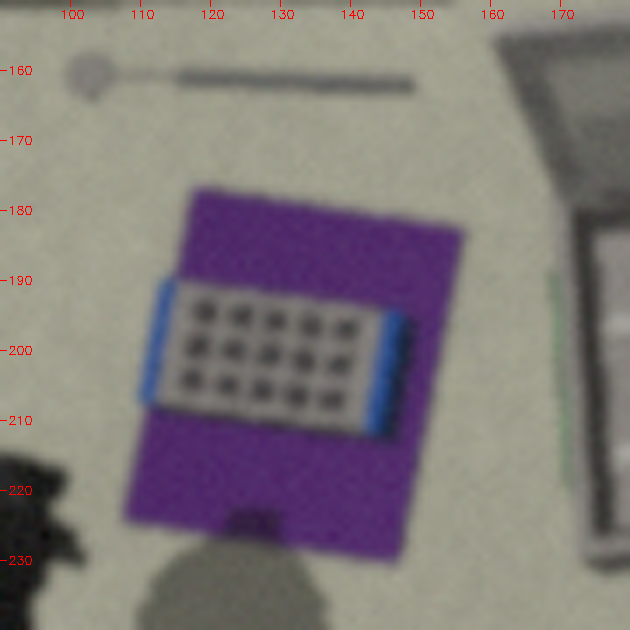

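```bash
python3 - <<'E'
from h import *
from mv import wh
m=np.array([.524,.377]);a=np.radians(-9.7);c,s=np.cos(a),np.sin(a)
d=back("top",[[269/7+90-.45,354/7+150-.45]],.04)[0][:2]-m; print((c*d[0]+s*d[1]).round(4),(-s*d[0]+c*d[1]).round(4))
print("mat edges check: bottom right cap base y")
d=back("top",[[410/7+90-.45,320/7+150-.45]],.004)[0][:2]-m; print((c*d[0]+s*d[1]).round(4),(-s*d[0]+c*d[1]).round(4))
E
```

```text
0.0023 0.0038
mat edges check: bottom right cap base y
0.0321 -0.047
```

```bash
python3 -c "
from workcell import env
print(env.job_done())"
```

```text
the job is handed in; nothing more can be done
None
```

The job is handed in at 28.6 s of the 72 s allowed. The blue cassette went through the hatch in the order asked and now lies flat on the purple packing mat.

- **Wash side:** I set the cassette in the carrier, pushed the carrier to the middle, then shut the wash door. The red handle matched the shut position within 0.4 px in both camera views. Pressing the door down met about 43 N and it hardly moved. That press was the highest force I saw. It went through the fingertips on the handle and possibly the door, so I don't count it against the 40 N limit on the arm or gripper body.
- **Clean side:** Only then did I raise the clean door, and it reached its stop (about 1.80 rad in both views). I drew the carrier out until it met its end stop, with a 12 N reaction. I lifted the cassette out level and lowered it until it touched the mat at the expected height, then let go.
- **Last check:** The gripper is clear of everything. The top view puts the cassette about 2 mm (mat x) and 4 mm (mat y) off the mat's centre, wholly on the mat. The scene view put the mat itself a few mm further that way, so the true offset may be smaller. The wash door is shut, and the yellow cassette, orange look-alike and other items look unmoved by eye in the pictures.

The first hold on the red handle was too near the fingertips, so I regripped it lower before moving the door.

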